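# Close a snap-lock cheese box and flip its four clips down

### The job

Put the grey lid on the clear cheese box so that it sits fully home and level on the rim, then flip all four side clips down until each one snaps under the box's rib and hangs flat along the wall. Leave the closed box standing about where it was, and do not disturb the other things on the counter.

Things in the scene. Friction and masses are not known exactly. Their poses are not given: they have to be found in the camera images.
- cheese_box: Open clear-plastic box holding two blocks of white cheese, loose on the counter, about 1.8 kg. Outside 160 (its x) x 116 (its y) x 72 mm high, wall 3 mm, mouth 154 x 110 mm. A rib round the outside, 9.9 mm below the rim, stands out 8 mm: the clips catch under it. Origin: centre of the underside, z up; long side within 0.35 rad of straight ahead.
- box_rim (a point): Centre of the box's mouth at rim height, 72 mm above the box's origin; same axes as the box.
- lid: Flat grey lid, 0.16 kg, lying right side up, 167 (its x) x 123 (its y) mm, plate 6 mm thick. Origin: centre of the plate's underside (level with the rim when home; 6 mm above the counter at the start). A rounded bead 6 mm deep below it fits in the mouth with 1.2 mm play a side, either way round. A clip hangs on each side: front -x, back +x, left +y, right -y (lid's axes).
- lid_grip (a point): Middle of the bar grip on top of the lid, 29.5 mm above the lid's origin, lid's axes. The bar runs along x: 92 mm long, 20 mm wide, from 19 to 28 mm above the plate's top face (25 to 34 mm above the lid's origin), with a foot at each end.
- clip_front (a joint): Clip on the lid's -x side, rad: 0 straight out level, negative raised, 1.57 straight down (shut), stop 1.62. Plate 44 wide, 30 mm long, outer face 5.5 mm off its hinge line, which lies 86.5 mm out from the lid's centre, 3 mm above its origin. Stays where left; lid home, its springy catch clicks over the box's rib at about 1.3 to 1.5 rad with a push under 5 N near the free end.
- clip_front_tip (a point): Middle of the free edge of the clip on the lid's -x side, on its outer face (upper face when it sticks out).
- clip_back (a joint): Clip on the lid's +x side, rad: 0 straight out level, negative raised, 1.57 straight down (shut), stop 1.62. Plate 44 wide, 30 mm long, outer face 5.5 mm off its hinge line, which lies 86.5 mm out from the lid's centre, 3 mm above its origin. Stays where left; lid home, its springy catch clicks over the box's rib at about 1.3 to 1.5 rad with a push under 5 N near the free end.
- clip_back_tip (a point): Middle of the free edge of the clip on the lid's +x side, on its outer face (upper face when it sticks out).
- clip_left (a joint): Clip on the lid's +y side, rad: 0 straight out level, negative raised, 1.57 straight down (shut), stop 1.62. Plate 52 wide, 30 mm long, outer face 5.5 mm off its hinge line, which lies 64.5 mm out from the lid's centre, 3 mm above its origin. Stays where left; lid home, its springy catch clicks over the box's rib at about 1.3 to 1.5 rad with a push under 5 N near the free end.
- clip_left_tip (a point): Middle of the free edge of the clip on the lid's +y side, on its outer face (upper face when it sticks out).
- clip_right (a joint): Clip on the lid's -y side, rad: 0 straight out level, negative raised, 1.57 straight down (shut), stop 1.62. Plate 52 wide, 30 mm long, outer face 5.5 mm off its hinge line, which lies 64.5 mm out from the lid's centre, 3 mm above its origin. Stays where left; lid home, its springy catch clicks over the box's rib at about 1.3 to 1.5 rad with a push under 5 N near the free end.
- clip_right_tip (a point): Middle of the free edge of the clip on the lid's -y side, on its outer face (upper face when it sticks out).
- wedge_yellow: Yellow cheese wedge, 83x133x61 mm; not part of the job. Origin: centre of its underside.
- wedge_white: White cheese wedge, 85x120x51 mm; not part of the job. Origin: centre of its underside.

How it is judged:
On the way:
1. the lid sits home and level on the box's rim (z of lid in the frame of box_rim between -0.002 and 0.002 m and horizontal distance between lid and box_rim below 0.004 m and angle between the x axis of lid and the x axis of cheese_box, either way round below 0.05 rad and angle between the z axis of lid and the z axis of cheese_box, either way round below 0.025 rad), for 0.2 s.
At the end, for the whole second after the job is handed in: The lid is home on the box (underside within 2 mm of rim height, centred within 4 mm, square within 0.05 rad either way round, level with the rim within 0.025 rad), all four clips are down past 1.42 rad, and the box stands upright on the counter at rest, within 60 mm of where it started (all of step 1 and value of joint each of clip_front, clip_back, clip_left, clip_right above 1.42 rad and angle between cheese_box's own z axis and vertical below 0.03 rad and height (world z) of cheese_box below 0.004 m and distance of cheese_box from where it was at the start of the episode below 0.06 m and linear speed of each of cheese_box, lid below 0.01 m/s); the robot touches nothing.
It fails at once if a wedge of cheese is moved more than 20 mm (distance of any of wedge_white, wedge_yellow from where it was at the start of the episode above 0.02 m).
It also fails if it takes over 61 s, if anything falls off the work surface, if the arm or the gripper's body presses on something with over 40 N, if the wrist force passes 120 N, or if a joint passes its speed limit or range.

### The arm

A 6-joint arm with a two-finger parallel gripper is mounted at the origin on a cart in front of the work surface, level with it; the furniture and walls round the work are solid. World frame = base frame: x ahead of the robot, y to its left, z up, the work surface at z = 0. Lengths are in m, angles in rad, forces in N, time in s.
With the tool pointing down it reaches from about 0.375 to 0.9 m from the base axis. Payload 3.1 kg.
Tool frame: the origin (TCP) lies at the very end of the fingers, on their centre line; the grasp point (between the pads) lies 19 mm behind it (tcp_to_grasp is the distance from the TCP to the grasp point, in m); z points along the fingers, y is the direction in which the jaws open and shut (so a half turn about z gives the same grasp; the last joint's range is limited). The gripper opens to 85 mm and grips with 20 to 120 N. Pads are 22 mm wide; open, the fingers measure 114 mm over their backs; the gripper's body (76 mm by 85 mm) begins 54 mm behind the grasp point. The pads swing forward as they close: fully open they stand 13 mm farther back than shut.
Start: joints at [1.157, 0.527, 1.433, -0, 1.181, -0.178], TCP at [0.145, 0.608, 0.231] pointing down, gripper open.
Joint ranges: [-3.08, 3.08], [-0.75, 2.2], [0.22, 2.44], [-1.43, 4.57], [0, 2.65], [-2.85, 2.85]. Speed limits (rad/s): [2.79, 2.79, 3.14, 3.14, 3.14, 3.14].

### API

Orientations are given as a unit quaternion [x, y, z, w].
In Python, from station import sense, snapshot, camera_info, sign_off, tcp_to_grasp gives the robot as it stands.
- The arm moves only by the shell command python3 -m inch 'ROWS' [FORCE]. ROWS is JSON, a list of rows, each a list of 3 entries, a list of its own where there are three numbers: the closure, from -1 (fully open) to 1 (shut), so that 0 is half open, then the shift along the tool's x, y, z normalised to -1 to 1, where 1 is 10 cm, then the turn, a rotation vector about the tool's x, y, z normalised to -1 to 1, where 1 is 360 degrees. In form: [[jaw, [dx, dy, dz], [ax, ay, az]], ...]. A call has 1 to 20 rows; each row is the pose to reach, as a shift and turn from the pose commanded when the call began, along the tool's axes at that moment, turning the shorter way round; what a row does not reach only later rows make up. A row lasts 1/10 s, in which the tool goes at most 50 mm and 8.59 degrees, less where a joint would pass 70% of its speed; a pose out of reach is approached as far as the arm can. A call with a number of a shift or a turn outside -1 to 1 is refused whole. A call with a gripper value outside its range is refused whole. The fingers move at their own pace and stop on an object; FORCE is the grip in N (left out, the last holds). Time passes only in rows, so rows that repeat a pose let the fingers close. It gives the time, the measured TCP pose, the force and the opening at its end, in the units of the state.
- sense(): the state, without advancing time (a new reading comes with each control period).
- snapshot(name): name is "scene" or "top" or "wrist"; returns (picture, depth): 384x512x3 uint8, blue, green, red; 384x512 float32, m along the optical axis (not along the pixel's ray), 0 where there is no reading.
- camera_info(name): a dict with "K" (3x3 intrinsics, pixels), "origin" and "orientation" of the camera in the world. Camera axes: x right, y down, z forward; pixel columns grow to the right and rows downward; lengths in m; the calibration is good to about 2 mm. The wrist camera is an equidistant fisheye: a pixel r from the principal point sees the ray r / f radians off the axis. A picture is of the moment at which its call begins: read the wrist's pose just before it. camera_info takes no time and is no camera call; for the wrist camera it gives the pose at the moment of the call.
- sign_off(): hands the job in, once; it reports no verdict.
The state is a dict: "t": time; "q": joint angles; "qd": joint speeds; "tau": joint torques, N m; "tcp_pos": TCP position; "tool_rot": TCP orientation; "force": force on the tool from outside, world axes, zero at the start; "ft_torque": the same for the moment, N m; "finger_gap": opening from 0.0 (shut) to 1.0 (fully open).
Only numpy, scipy, OpenCV 4.12 (cv2) and the standard library are available. Lean on these libraries where they do the work, as an engineer would, in place of code of your own. Each camera call takes 0.05 s, during which the arm holds its last target.

## Working session

There is one attempt and no reset: what is moved stays moved. The work goes in short steps, Python scripts to look and compute and a shell command to move; the robot and the scene stay as the last step left them, time stands still between calls to the robot, and variables do not carry over. Pictures are saved under pics/ and viewed, and the job is handed in when it is done.

```bash
ls; mkdir -p pics
cat > h.py <<'E'
import numpy as np, cv2
from station import sense, snapshot, camera_info, sign_off, tcp_to_grasp
from scipy.spatial.transform import Rotation as R
E
python3 - <<'E'
from h import *
print(sense(), tcp_to_grasp)
for n in("scene","top"):
    p,d=snapshot(n); cv2.imwrite(f"pics/{n}0.png",p); np.save(f"pics/{n}0.npy",d)
    c=camera_info(n); print(n,c)
E
```

```text
pics
{'t': 0.0, 'q': array([ 1.15753505e+00,  5.28489401e-01,  1.43393236e+00, -3.26170899e-05,
        1.18137238e+00, -1.78472886e-01]), 'qd': array([ 8.27115783e-04,  6.49536810e-05,  5.20636252e-04, -1.26385192e-03,
        4.59656351e-04, -1.12956994e-03]), 'tau': array([-2.10944498e-03, -4.42353380e+01, -1.78027958e+01, -4.32078896e-04,
        8.69484240e-03,  7.65622339e-07]), 'tcp_pos': array([0.14506526, 0.60718435, 0.23030978]), 'tool_rot': array([ 1.17118500e-01,  9.93117337e-01, -1.05731256e-03, -3.06517570e-04]), 'force': array([-0.12752788,  0.27356941, -0.58499499]), 'ft_torque': array([ 0.00355988,  0.03451081, -0.01050902]), 'finger_gap': 1.0010390857569629} 0.0187
scene {'K': array([[437.27507163,   0.        , 257.8810444 ],
       [  0.        , 437.27507163, 180.22540231],
       [  0.        ,   0.        ,   1.        ]]), 'origin': array([1.00494813, 0.57893169, 0.55989422]), 'orientation': array([ 0.21627614,  0.83724293, -0.48289734, -0.13805458])}
top {'K': array([[424.39523988,   0.        , 253.79606809],
       [  0.        , 424.39523988, 185.27792845],
       [  0.        ,   0.        ,   1.        ]]), 'origin': array([ 0.43036485, -0.12537808,  0.97027444]), 'orientation': array([ 0.71371699, -0.69673877,  0.05463798, -0.04666723])}
```

View pics/scene0.png

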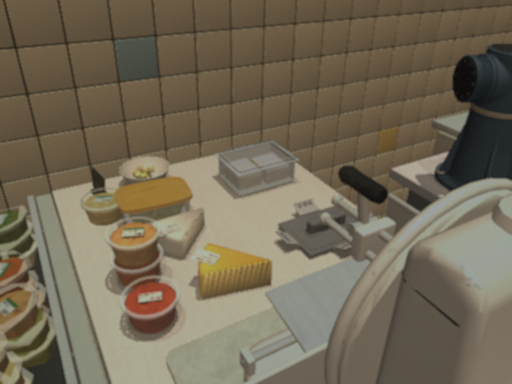

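View pics/top0.png

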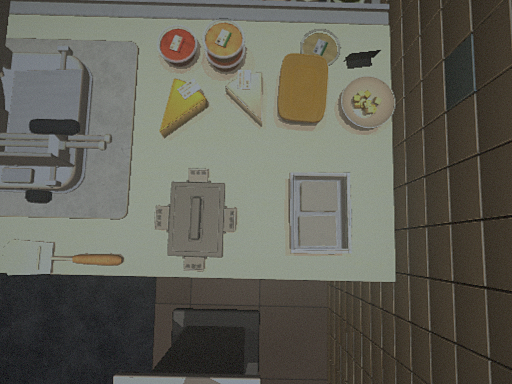

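The top view shows the lid around pixel (196,218) with its clips sticking out. The box is around (320,213), with both wedges above them at (183,105) and (248,97). Next I'll measure the lid and box.

```bash
cat >> h.py <<'E'
def ray(n,uv,z):
    c=camera_info(n);uv=np.atleast_2d(uv).astype(float);K=c['K']
    d=np.c_[(uv[:,0]-K[0,2])/K[0,0],(uv[:,1]-K[1,2])/K[1,1],np.ones(len(uv))]@R.from_quat(c['orientation']).as_matrix().T
    return c['origin']+d*((z-c['origin'][2])/d[:,2])[:,None]
def cloud(n,d):
    c=camera_info(n);K=c['K'];v,u=np.mgrid[:d.shape[0],:d.shape[1]]
    P=np.stack([(u-K[0,2])/K[0,0]*d,(v-K[1,2])/K[1,1]*d,d],-1)
    return P@R.from_quat(c['orientation']).as_matrix().T+c['origin']
E
python3 - <<'E'
from h import *
p=cv2.imread("pics/top0.png");d=np.load("pics/top0.npy")
P=cloud("top",d)
np.set_printoptions(precision=3,suppress=True,linewidth=180)
for uv in [(200,190),(196,218),(210,240),(198,175),(160,217),(232,217),(195,264),(320,213),(292,213),(348,213),(320,175),(320,250),(260,200),(246,130)]:
    print(uv,P[uv[1],uv[0]],p[uv[1],uv[0]])
c=p[155:285,140:370];cv2.imwrite("pics/c0.png",cv2.resize(c,None,fx=3.4,fy=3.4,interpolation=cv2.INTER_CUBIC))
z=np.clip((P[155:285,140:370,2]+.01)/.1*255,0,255).astype(np.uint8)
cv2.imwrite("pics/c0z.png",cv2.resize(z,None,fx=3.4,fy=3.4,interpolation=cv2.INTER_NEAREST))
E
```

```text
(200, 190) [ 0.555 -0.012  0.008] [ 99 108 109]
(196, 218) [ 0.489 -0.01   0.04 ] [101 108 112]
(210, 240) [ 0.443 -0.04   0.013] [100 107 111]
(198, 175) [ 0.588 -0.008  0.023] [124 137 139]
(160, 217) [0.491 0.073 0.021] [ 97 104 102]
(232, 217) [ 0.494 -0.088  0.026] [ 98 103 107]
(195, 264) [ 0.39  -0.009  0.021] [ 95 106 108]
(320, 213) [ 0.51  -0.287  0.005] [135 131 127]
(292, 213) [ 0.504 -0.217  0.062] [137 131 127]
(348, 213) [ 0.506 -0.337  0.066] [138 141 133]
(320, 175) [ 0.587 -0.276  0.069] [140 140 139]
(320, 250) [ 0.427 -0.277  0.065] [119 122 120]
(260, 200) [ 0.537 -0.15  -0.001] [138 153 144]
(246, 130) [ 0.701 -0.113  0.003] [135 154 147]
```

View pics/c0.png

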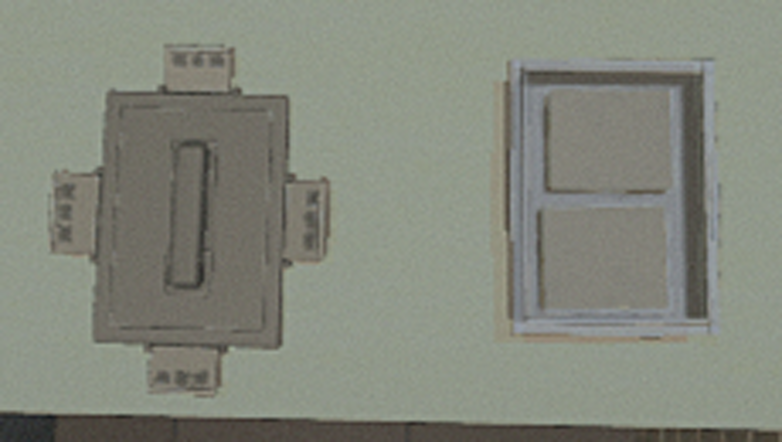

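View pics/c0z.png

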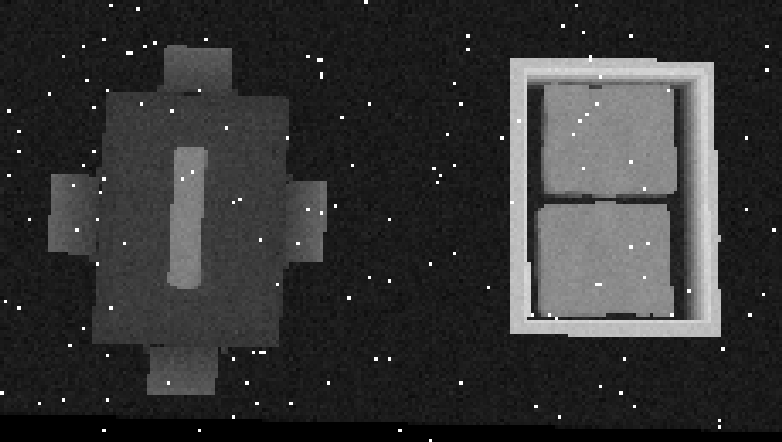

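The crop shows the lid plate spanning (95-290, 92-348), with its bar at (188,215) and raised clips. The box rim spans (510-715, 58-335). Both are turned slightly, and the depth map agrees.

Run:
```python
from h import *
np.set_printoptions(precision=4,suppress=True,linewidth=180)
d=np.load("pics/top0.npy");d=cv2.medianBlur(d,3);P=cloud("top",d)
def reg(x0,x1,y0,y1,z0,z1):
    return (P[...,0]>x0)&(P[...,0]<x1)&(P[...,1]>y0)&(P[...,1]<y1)&(P[...,2]>z0)&(P[...,2]<z1)
def big(m):
    n,l,s,c=cv2.connectedComponentsWithStats(m.astype(np.uint8));i=1+np.argmax(s[1:,4]);return l==i
def rect(n,m,z):
    cn,_=cv2.findContours(m.astype(np.uint8),cv2.RETR_EXTERNAL,cv2.CHAIN_APPROX_NONE);c=max(cn,key=cv2.contourArea)
    w=ray("top",c[:,0,:],z)[:,:2].astype(np.float32)*1000
    print(n,cv2.minAreaRect(w),"pts",m.sum(),"z",np.median(P[m][:,2]))
    p=P[m][:,:2];print("   mean",p.mean(0)); u,s,v=np.linalg.svd(p-p.mean(0),full_matrices=0); print("   axis deg",np.degrees(np.arctan2(v[0,1],v[0,0])))
m=reg(.3,.65,-.12,.12,.006,.05);m=big(m)
k=cv2.morphologyEx(m.astype(np.uint8),cv2.MORPH_OPEN,np.ones((45,45)))  # removes clips
rect("lid",k>0,.012)
rect("bar",big(reg(.3,.65,-.12,.12,.034,.05)),.040)
b=big(reg(.35,.68,-.42,-.17,.058,.09));rect("box",b,.072)
rect("boxrim",big(reg(.35,.68,-.42,-.17,.066,.09)),.072)
# inner mouth
rect("cheese",big(reg(.35,.68,-.42,-.17,.03,.055)),.05)
q=P[b];print(np.percentile(q[:,2],[5,25,50,75,95]))
# clips
c=m&(k==0)
n,l,s,cc=cv2.connectedComponentsWithStats(c.astype(np.uint8))
for i in range(1,n):
    if s[i,4]>40:
        p=P[l==i];print("clip",p.mean(0),p.min(0),p.max(0),s[i,4])
for nm,r in (("wedge y",(.6,.9,-.02,.12)),("wedge w",(.6,.9,-.18,-.04))):
    w=big(reg(*r,.02,.12));print(nm,P[w].min(0),P[w].max(0))
```

```text
lid ((489.7789306640625, -4.8853759765625), (162.09384155273438, 124.7640151977539), 1.437247395515442) pts 4006 z 0.013470569422452228
   mean [ 0.4886 -0.006 ]
   axis deg 179.24590362574102
bar ((488.5777282714844, -6.211254119873047), (19.963821411132812, 89.91729736328125), 89.69506072998047) pts 378 z 0.039830969472990696
   mean [ 0.4886 -0.0061]
   axis deg 179.71067435470522
box ((506.51947021484375, -276.77667236328125), (172.95285034179688, 129.2902069091797), 0.6274512410163879) pts 1361 z 0.06439891018242727
   mean [ 0.5062 -0.2776]
   axis deg -178.3884873263909
boxrim ((574.335205078125, -292.6096496582031), (134.77764892578125, 63.52223587036133), 58.4731330871582) pts 190 z 0.06964698710225903
   mean [ 0.5716 -0.2969]
   axis deg -111.93201115398978
cheese ((508.0697326660156, -280.1641845703125), (154.61709594726562, 108.03934478759766), 1.3234456777572632) pts 2824 z 0.044385802970545285
   mean [ 0.5074 -0.2798]
   axis deg 177.27446308400047
[0.0614 0.0635 0.0644 0.0659 0.071 ]
clip [ 0.586  -0.0038  0.0191] [ 0.5719 -0.0344  0.0078] [0.6032 0.055  0.0274] 312
clip [ 0.4898 -0.0813  0.0224] [ 0.4613 -0.0947  0.0091] [ 0.5223 -0.068   0.0312] 284
clip [0.4893 0.0707 0.0212] [0.4583 0.0574 0.01  ] [0.5168 0.0847 0.0282] 320
clip [ 0.3931 -0.0074  0.0186] [ 0.3763 -0.063   0.0067] [0.408  0.0241 0.0265] 331
wedge y [ 0.6785 -0.0199  0.0201] [0.8001 0.0804 0.0628]
wedge w [ 0.711  -0.1476  0.0202] [ 0.8296 -0.0622  0.053 ]
```

Run:
```python
from h import *
np.set_printoptions(precision=3,suppress=True,linewidth=180)
d=np.load("pics/top0.npy");P=cloud("top",cv2.medianBlur(d,3))
for v in (100,150,210,250): print(v,[tuple(np.round(P[v,u],3)) for u in (380,388,392,396,400,410,430,470)])
m=(P[...,1]>.12)&(P[...,2]>.02)
q=P[m];print("slicer",q.min(0),q.max(0))
for x in np.arange(.3,.9,.1):
    s=q[(q[:,0]>x)&(q[:,0]<x+.1)]
    if len(s):print(x,s[:,2].max(),s[:,1].min(),s[:,1].max())
Q=cloud("scene",np.load("pics/scene0.npy"))
for x in np.arange(-.2,.9,.1):
  for y in (.0,.1,.2,.3,.4,.5):
    s=Q[(Q[...,0]>x)&(Q[...,0]<x+.1)&(Q[...,1]>y)&(Q[...,1]<y+.1)]
    if len(s)>10 and s[:,2].max()>.15:print("%.1f %.1f %.3f"%(x,y,s[:,2].max()),end="; ")
print();p,_=snapshot("wrist");cv2.imwrite("pics/w0.png",p);c=camera_info("wrist");print(c)
s=sense();Rt=R.from_quat(s['tool_rot']).as_matrix();print(Rt.T@(c['origin']-s['tcp_pos']),Rt.T@R.from_quat(c['orientation']).as_matrix())
```

```text
100 [(np.float64(0.77), np.float64(-0.419), np.float64(0.039)), (np.float64(0.773), np.float64(-0.44), np.float64(0.031)), (np.float64(0.77), np.float64(-0.446), np.float64(0.042)), (np.float64(0.787), np.float64(-0.472), np.float64(-0.006)), (np.float64(0.779), np.float64(-0.473), np.float64(0.017)), (np.float64(0.757), np.float64(-0.472), np.float64(0.08)), (np.float64(0.721), np.float64(-0.472), np.float64(0.181)), (np.float64(0.669), np.float64(-0.472), np.float64(0.326))]
150 [(np.float64(0.662), np.float64(-0.429), np.float64(-0.0)), (np.float64(0.662), np.float64(-0.447), np.float64(0.001)), (np.float64(0.663), np.float64(-0.458), np.float64(-0.002)), (np.float64(0.666), np.float64(-0.472), np.float64(-0.015)), (np.float64(0.66), np.float64(-0.472), np.float64(0.011)), (np.float64(0.647), np.float64(-0.473), np.float64(0.07)), (np.float64(0.623), np.float64(-0.473), np.float64(0.171)), (np.float64(0.59), np.float64(-0.473), np.float64(0.317))]
210 [(np.float64(0.52), np.float64(-0.426), np.float64(-0.001)), (np.float64(0.521), np.float64(-0.444), np.float64(0.001)), (np.float6
[... 1165 characters left out ...]
0.16732546462965592 0.14580742210815467 0.4107074901115871
0.8000000000000003 0.18381683617117284 0.1454539792102454 0.45432682355345116
0.9000000000000001 0.18453545192046727 0.15542512006182574 0.45427496527829875
0.0 0.0 0.347; 0.1 0.0 0.309; 0.5 0.2 0.247; 0.6 0.1 0.281; 0.6 0.2 0.280; 0.6 0.3 0.377; 0.6 0.4 0.380; 0.7 0.2 0.152; 0.7 0.3 0.375; 0.7 0.4 0.379; 0.8 0.3 0.309; 0.8 0.4 0.296; 
{'K': array([[297.319,   0.   , 254.66 ],
       [  0.   , 297.319, 190.386],
       [  0.   ,   0.   ,   1.   ]]), 'origin': array([0.063, 0.626, 0.374]), 'orientation': array([0.774, 0.611, 0.102, 0.131])}
[ 0.085 -0.001 -0.143] [[ 0.001 -0.945 -0.327]
 [ 1.     0.001  0.   ]
 [ 0.    -0.327  0.945]]
```

View pics/w0.png

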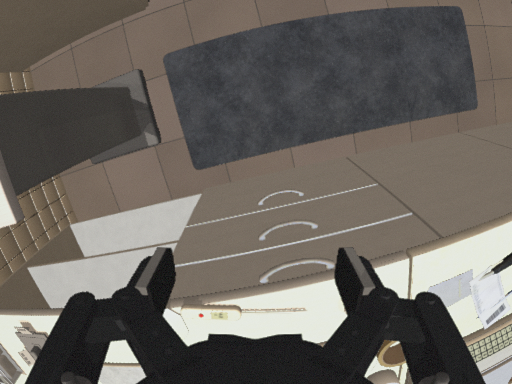

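Wall face is at y≈-0.472. The slicer is up to 0.28 m high from x≥0.5, y 0.14–0.45, so I'll go past its front, raised.

```bash
python3 -m inch '[[-1,[-0.4,-0.5,-0.5],[0,0,-0.02]],[-1,[-0.92,-1,-0.7],[0,0,-0.03737]],[-1,[-0.92,-1,-0.7],[0,0,-0.03737]],[-1,[-0.92,-1,-0.7],[0,0,-0.03737]]]'
python3 -m inch '[[-1,[-0.55,-0.99,0],[0,0,0]],[-1,[-0.55,-0.99,0],[0,0,0]],[-1,[-0.55,-0.99,0],[0,0,0]]]'
```

```text
t: 0.55
tcp_pos: [0.2138, 0.4865, 0.3034]
tool_rot: [0.002, 1.0, 0.0, 0.001]
force: [-1.5, 1.4, -0.3]
finger_gap: 0.998
t: 0.85
tcp_pos: [0.2673, 0.3873, 0.3008]
tool_rot: [0.002, 1.0, -0.001, -0.0]
force: [-0.1, 1.2, -0.4]
finger_gap: 0.999
```

```bash
for i in 1; do python3 -m inch '[[-1,[-0.55,-0.99,0],[0,0,0]],[-1,[-0.55,-0.99,0],[0,0,0]],[-1,[-0.55,-0.99,0],[0,0,0]]]'; python3 -m inch '[[-1,[-0.55,-0.99,0],[0,0,0]],[-1,[-0.55,-0.99,0],[0,0,0]],[-1,[-0.55,-0.99,0],[0,0,0]]]';  python3 -m inch '[[-1,[-0.55,-0.99,0],[0,0,0]],[-1,[-0.55,-0.99,0],[0,0,0]],[-1,[-0.55,-0.99,0],[0,0,0]]]';  python3 -m inch '[[-1,[-0.5,-0.95,0.2],[0,0,0]],[-1,[-0.5,-0.95,0.2],[0,0,0]],[-1,[-0.5,-0.95,0.2],[0,0,0]],[-1,[-0.5,-0.95,0.2],[0,0,0]]]'; done
python3 - <<'E'
from h import *
c=camera_info("wrist");p,d=snapshot("wrist");cv2.imwrite("pics/w1.png",p);np.savez("pics/w1.npz",d=d,**c);print(d.min(),d.max())
p,d=snapshot("top");cv2.imwrite("pics/top1.png",p);print(camera_info("wrist")['origin']-c['origin'])
E
```

```text
t: 1.15
tcp_pos: [0.3231, 0.289, 0.301]
tool_rot: [0.002, 1.0, -0.0, 0.0]
force: [0.0, 0.4, -0.7]
finger_gap: 0.999
t: 1.45
tcp_pos: [0.3791, 0.1899, 0.3012]
tool_rot: [0.002, 1.0, -0.0, 0.001]
force: [-0.9, -0.4, 0.9]
finger_gap: 0.999
t: 1.75
tcp_pos: [0.4347, 0.0905, 0.3013]
tool_rot: [0.002, 1.0, -0.0, 0.001]
force: [0.3, 0.7, 0.6]
finger_gap: 1.0
t: 2.15
tcp_pos: [0.4821, -0.0021, 0.2804]
tool_rot: [0.001, 1.0, 0.001, -0.001]
force: [-0.8, 1.0, -0.0]
finger_gap: 1.002
0.0 1.245414
[-0.00128734  0.00150202  0.00054044]
```

View pics/w1.png

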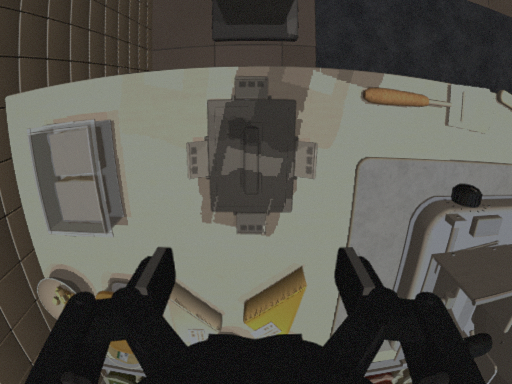

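The wrist view shows the lid around (252,155) and the box on the left around (75,180). I'll rectify both onto their planes, using the wrist and top views, to measure yaw.

```bash
cat >> h.py <<'E'
def wproj(c,X):
    Rm=R.from_quat(c['orientation']).as_matrix();q=(X-c['origin'])@Rm
    t=np.arctan2(np.hypot(q[...,0],q[...,1]),q[...,2]);n=np.hypot(q[...,0],q[...,1])+1e-12;K=c['K']
    return np.stack([K[0,0]*t*q[...,0]/n+K[0,2],K[1,1]*t*q[...,1]/n+K[1,2]],-1)
def tproj(c,X):
    Rm=R.from_quat(c['orientation']).as_matrix();q=(X-c['origin'])@Rm;K=c['K']
    return np.stack([K[0,0]*q[...,0]/q[...,2]+K[0,2],K[1,1]*q[...,1]/q[...,2]+K[1,2]],-1)
# plane image: pixel (i col,j row): y=ymax-i*s ; x=xmax-j*s  (x up, y left)
def rectify(img,c,x,y,z,s=.0005,f=wproj):
    xs=np.arange(x[1],x[0],-s);ys=np.arange(y[1],y[0],-s)
    X=np.stack(np.broadcast_arrays(xs[:,None],ys[None,:],z),-1)
    uv=f(c,X).astype(np.float32)
    return cv2.remap(img,uv[...,0],uv[...,1],cv2.INTER_CUBIC)
E
python3 - <<'E'
from h import *
c=dict(np.load("pics/w1.npz"));p=cv2.imread("pics/w1.png")
t=cv2.imread("pics/top0.png");ct=camera_info("top")
a=[rectify(p,c,(.37,.61),(-.11,.10),.012),rectify(t,ct,(.37,.61),(-.11,.10),.012,f=tproj)]
b=[rectify(p,c,(.40,.61),(-.36,-.20),.072),rectify(t,ct,(.40,.61),(-.36,-.20),.072,f=tproj)]
cv2.imwrite("pics/r1.png",np.clip(np.hstack(a).astype(float)*1.4,0,255)[::1,:800]);cv2.imwrite("pics/r2.png",np.clip(np.hstack(b).astype(float)*1.4,0,255))
print(np.hstack(a).shape,np.hstack(b).shape)
E
```

```text
(480, 842, 3) (420, 640, 3)[ WARN:0@0.620] global loadsave.cpp:1063 imwrite_ Unsupported depth image for selected encoder is fallbacked to CV_8U.
```

View pics/r1.png

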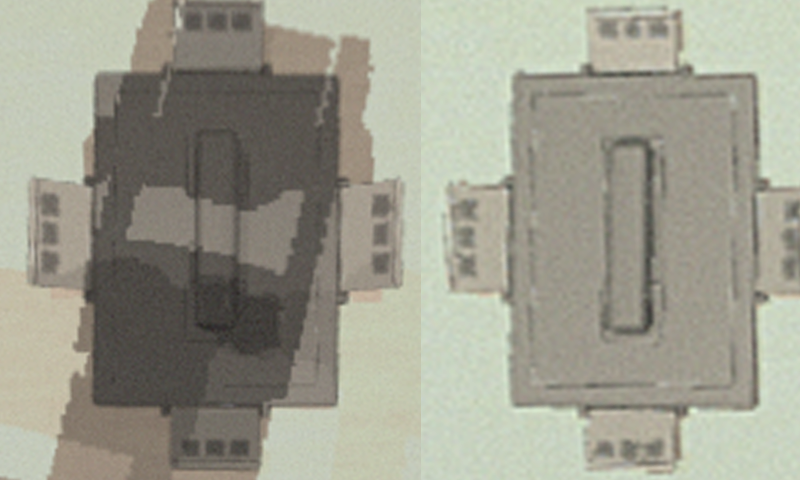

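View pics/r2.png

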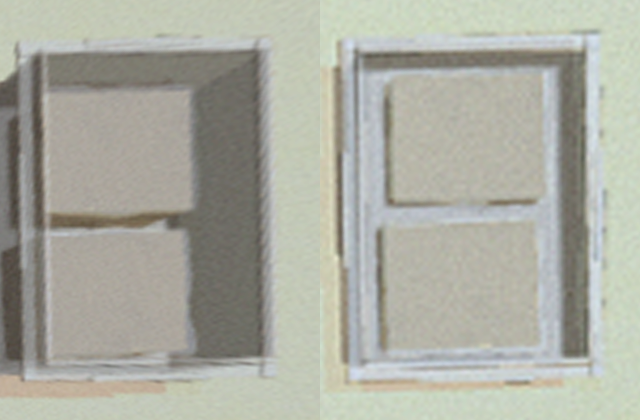

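```bash
python3 -m inch '[[-1,[0,-0.5,0],[0,0,0]],[-1,[0,-0.95,0],[0,0,0]]]'; python3 -m inch '[[-1,[0,-0.5,0],[0,0,0]],[-1,[0,-0.95,0],[0,0,0]]]'; python3 -m inch '[[-1,[0,-0.5,0.2],[0,0,0]],[-1,[0,-0.85,0.3],[0,0,0]],[-1,[0,-0.85,0.3],[0,0,0]],[-1,[0,-0.85,0.3],[0,0,0]]]'
python3 - <<'E'
from h import *
snapshot("wrist")
c=camera_info("wrist");p,d=snapshot("wrist");cv2.imwrite("pics/w2.png",p);np.savez("pics/w2.npz",d=d,**c)
print(sense()['tcp_pos'])
b=rectify(p,c,(.40,.61),(-.37,-.18),.072)
cv2.imwrite("pics/r3.png",np.clip(cv2.resize(b,None,fx=1.4,fy=1.4)*1.3,0,255).astype(np.uint8))
E
```

```text
t: 2.45
tcp_pos: [0.4813, -0.0946, 0.2818]
tool_rot: [-0.003, 1.0, 0.0, 0.0]
force: [0.7, 0.8, -0.3]
finger_gap: 0.997
t: 2.65
tcp_pos: [0.4816, -0.1912, 0.2819]
tool_rot: [-0.001, 1.0, 0.0, 0.0]
force: [1.2, -0.1, -0.1]
finger_gap: 0.997
t: 3.05
tcp_pos: [0.4815, -0.2752, 0.2511]
tool_rot: [-0.0, 1.0, 0.001, -0.0]
force: [-0.0, -0.1, -0.9]
finger_gap: 1.0
[ 0.48179544 -0.27435649  0.25179061]
```

View pics/r3.png

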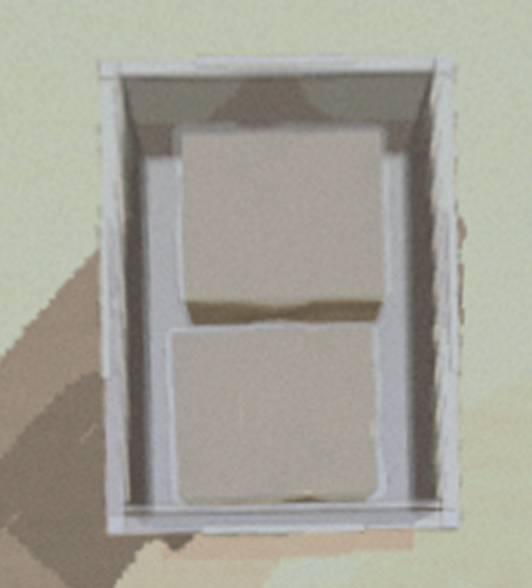

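View pics/w2.png

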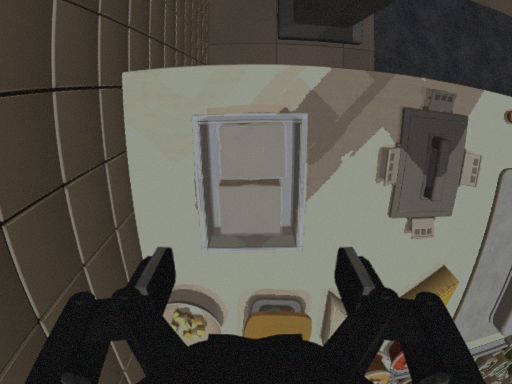

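The rectified wrist view shows the rib outline at about (100-458, 60-530), turned by about +0.8°. I'll fit it with numbers from the depth mask at the rib's height.

```bash
cat >> h.py <<'E'
def wcloud(c,d):
    K=c['K'];v,u=np.mgrid[:d.shape[0],:d.shape[1]];a=(u-K[0,2])/K[0,0];b=(v-K[1,2])/K[1,1]
    t=np.hypot(a,b)+1e-9;k=np.tan(t)/t
    return np.stack([a*k*d,b*k*d,d],-1)@R.from_quat(c['orientation']).as_matrix().T+c['origin']
E
python3 - <<'E'
from h import *
np.set_printoptions(precision=4,suppress=True,linewidth=180)
c=dict(np.load("pics/w2.npz"));P=wcloud(c,cv2.medianBlur(c['d'],3))
def edges(P,box,zr,sides,ctr):
    m=(P[...,0]>box[0])&(P[...,0]<box[1])&(P[...,1]>box[2])&(P[...,1]<box[3])&(P[...,2]>zr[0])&(P[...,2]<zr[1])
    q=P[m];print(len(q),np.median(q[:,2]))
    out={}
    for nm,ax,sg in(("front",0,-1),("back",0,1),("left",1,1),("right",1,-1)):
        o=1-ax;pts=[]
        half=.06 if o==0 else .045
        for b in np.arange(-half,half,.004):
            s=q[abs(q[:,o]-ctr[o]-b)<.002]
            if len(s)>2:
                i=np.argmax(sg*s[:,ax]);pts.append([s[i,o],s[i,ax]])
        pts=np.array(pts);
        for _ in range(3):
            k=np.polyfit(pts[:,0]-ctr[o],pts[:,1],1);r=pts[:,1]-np.polyval(k,pts[:,0]-ctr[o]);pts=pts[abs(r)<max(2*r.std(),.0005)]
        print(nm,"mid %.4f yaw %.2f deg"%(k[1],np.degrees(k[0])*(1 if ax==1 else -1)),len(pts),r.std())
print("box");edges(P,(.39,.62,-.38,-.18),(.056,.09),0,(.506,-.277))
c1=dict(np.load("pics/w1.npz"));P1=wcloud(c1,cv2.medianBlur(c1['d'],3))
T=cloud("top",cv2.medianBlur(np.load("pics/top0.npy"),3))
print("box top");edges(T,(.39,.62,-.38,-.18),(.056,.09),0,(.506,-.277))
for Q in(P1,T):
    print("bar");m=(Q[...,2]>.034)&(Q[...,2]<.05)&(abs(Q[...,0]-.489)<.06)&(abs(Q[...,1]+.007)<.03);q=Q[m]
    x=q[:,:2];mm=x.mean(0);v=np.linalg.svd(x-mm,full_matrices=0)[2][0];print(mm,x.min(0),x.max(0),np.degrees(np.arctan(v[1]/v[0])),len(q),np.median(q[:,2]))
E
```

```text
box
4485 0.06488590584688303
front mid 0.4208 yaw 0.43 deg 20 0.00020127844013847896
back mid 0.5949 yaw 1.17 deg 20 0.0003810401148151089
left mid -0.2145 yaw 1.39 deg 29 0.0006911842257880387
right mid -0.3447 yaw 0.91 deg 30 0.0006015251039067075
box top
1384 0.06435842768075639
front mid 0.4206 yaw 0.20 deg 23 0.0006030765899256019
back mid 0.5938 yaw -0.12 deg 22 0.0006149641577138686
left mid -0.2130 yaw 0.67 deg 30 8.786074463725405e-05
right mid -0.3415 yaw 0.78 deg 27 0.0006340907688252496
bar
[ 0.4876 -0.008 ] [ 0.4448 -0.0182] [0.5353 0.0018] -0.20922978602819844 992 0.04045177160814095
bar
[ 0.4886 -0.0061] [ 0.4437 -0.0156] [0.534  0.0046] -0.2893256452947943 378 0.039830969472990696
```

```bash
python3 -m inch '[[-0.3,[0,0.5,0],[0,0,0]],[-0.3,[0,0.95,0],[0,0,0]]]'; python3 -m inch '[[-0.3,[0,0.5,0],[0,0,0]],[-0.3,[0,0.95,0],[0,0,0]]]'; python3 -m inch '[[-0.3,[-0.08,0.5,0.3],[0,0,0]],[-0.3,[-0.08,0.76,0.7],[0,0,0]],[-0.3,[-0.08,0.76,0.7],[0,0,0]],[-0.3,[-0.08,0.76,0.9],[0,0,0]],[-0.3,[-0.08,0.76,0.9],[0,0,0]],[-0.3,[-0.08,0.76,0.9],[0,0,0]]]'; python3 -c "
from h import *
s=sense();print(s['tcp_pos'],s['tool_rot'],s['finger_gap'])"
```

```text
t: 3.35
tcp_pos: [0.4815, -0.1791, 0.2519]
tool_rot: [0.0, 1.0, 0.0, 0.0]
force: [0.9, 0.6, 0.3]
finger_gap: 0.692
t: 3.55
tcp_pos: [0.4807, -0.0827, 0.2521]
tool_rot: [-0.001, 1.0, 0.0, 0.0]
force: [-0.2, -0.9, -0.5]
finger_gap: 0.645
t: 4.15
tcp_pos: [0.4898, -0.0106, 0.1623]
tool_rot: [-0.0, 1.0, -0.0, 0.0]
force: [-0.2, -0.1, -0.9]
finger_gap: 0.65
[ 0.48980598 -0.01063573  0.16226089] [-3.93236352e-04  9.99999823e-01 -1.58908028e-04  4.17866102e-04] 0.650440919735514
```

```bash
python3 -m inch '[[-0.3,[0,0.025,0.5],[0,0,0]],[-0.3,[0,0.025,0.9],[0,0,0]],[-0.3,[0,0.025,0.95],[0,0,0]],[-0.3,[0,0.025,0.95],[0,0,0]]]'; python3 -c "
from h import *
s=sense();print(s['tcp_pos'],s['tool_rot'],s['finger_gap'])
p,d=snapshot('wrist');cv2.imwrite('pics/w3.png',p)"
```

```text
t: 4.55
tcp_pos: [0.4898, -0.0087, 0.0667]
tool_rot: [0.0, 1.0, 0.0, -0.0]
force: [1.3, -0.3, 0.8]
finger_gap: 0.653
[ 0.48983646 -0.00871989  0.06671623] [ 3.11188580e-04  9.99999918e-01  5.79317012e-05 -2.53366412e-04] 0.6529313145805392
```

View pics/w3.png

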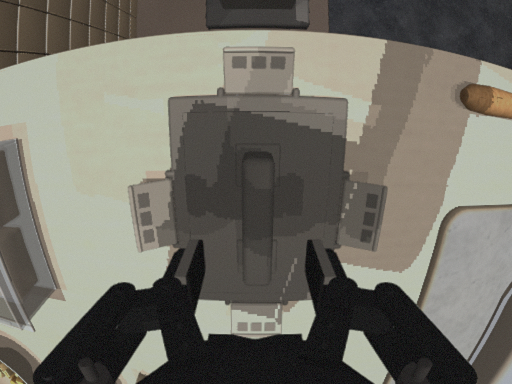

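The bar (240–275 px) is centred between the fingers. I'll descend and close.

```bash
python3 -m inch '[[-0.3,[0,0,0.3],[0,0,0]],[-0.3,[0,0,0.48],[0,0,0]],[-0.3,[0,0,0.48],[0,0,0]],[1,[0,0,0.48],[0,0,0]],[1,[0,0,0.48],[0,0,0]],[1,[0,0,0.48],[0,0,0]],[1,[0,0,0.48],[0,0,0]],[1,[0,0,0.48],[0,0,0]]]' 60; python3 -c "
from h import *
s=sense();print(s['tcp_pos'],s['tool_rot'],s['finger_gap'])"
```

```text
t: 5.4
tcp_pos: [0.4908, -0.0085, 0.0202]
tool_rot: [0.0, 1.0, -0.0, 0.002]
force: [-0.5, 0.9, 7.2]
finger_gap: 0.214
[ 0.49080406 -0.00850581  0.02021753] [ 1.91141432e-04  9.99998379e-01 -3.55194063e-04  1.75460895e-03] 0.21399314254072882
```

```bash
python3 -m inch '[[1,[0,0,-0.15],[0,0,0]],[1,[0,0,-0.5],[0,0,0]],[1,[0,0,-0.9],[0,0,0]],[1,[0,0,-1],[0,0,0]],[1,[0,0,-1],[0,0,0]]]'; python3 -m inch '[[1,[0,-0.3,-0.2],[0,0,0]],[1,[0,-0.6,-0.4],[0,0,0]],[1,[0,-0.95,-0.4],[0,0,0]],[1,[0,-0.95,-0.4],[0,0,0]],[1,[0,-0.95,-0.4],[0,0,0]]]';python3 - <<'E'
from h import *
s=sense();print(s['tcp_pos'],s['tool_rot'],s['finger_gap'])
for n in('wrist','top','scene'):
    c=camera_info(n);p,d=snapshot(n);cv2.imwrite(f'pics/{n}4.png',p);np.savez(f'pics/{n}4.npz',d=d,**c)
E
```

```text
t: 5.9
tcp_pos: [0.4907, -0.0085, 0.1203]
tool_rot: [-0.0, 1.0, -0.001, 0.002]
force: [-0.1, -0.2, -3.4]
finger_gap: 0.216
t: 6.4
tcp_pos: [0.4882, -0.1034, 0.1567]
tool_rot: [0.001, 1.0, 0.001, -0.002]
force: [-0.8, 0.9, -3.5]
finger_gap: 0.22
[ 0.48822277 -0.10344156  0.15671307] [ 1.12152830e-03  9.99997321e-01  9.69911931e-04 -1.77738975e-03] 0.21971347271193725
```

View pics/top4.png

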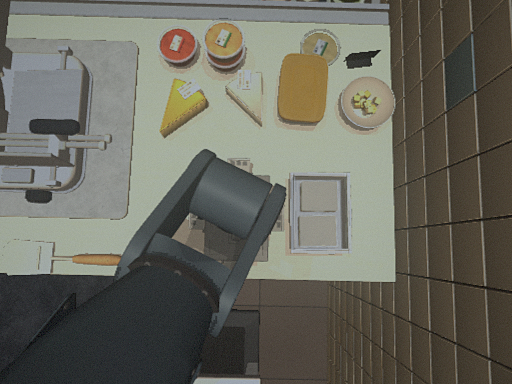

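View pics/wrist4.png

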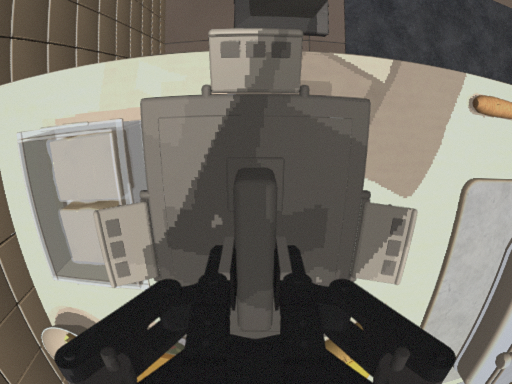

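View pics/scene4.png

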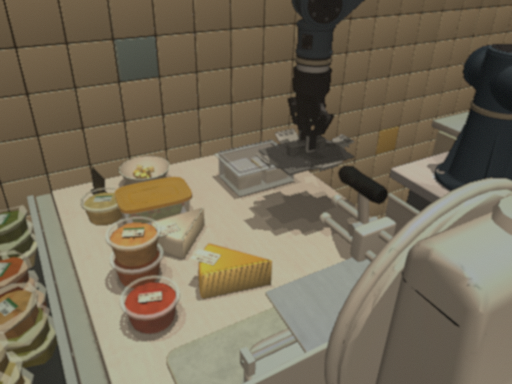

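The lid hangs from the jaws roughly level: the plate is at (140-370, 97-285) in the wrist view. I'll check its tilt, yaw and centre in the tool frame from the wrist depth.

Run:
```python
from h import *
np.set_printoptions(precision=4,suppress=True,linewidth=180)
c=dict(np.load("pics/wrist4.npz"));d=cv2.medianBlur(c['d'],3);P=wcloud(c,d)
pos=np.array([0.48822277,-0.10344156,0.15671307]);Rt=R.from_quat([1.12152830e-03,9.99997321e-01,9.69911931e-04,-1.77738975e-03])
T=(P-pos)@Rt.as_matrix()   # tool frame
T=T*np.array([-1,1,-1])     # world-like axes, tool origin
m=np.zeros(d.shape,bool);m[110:230,160:225]=1;m[110:230,285:355]=1;m[110:160,225:285]=1
q=T[m];q=q[abs(q[:,2]-np.median(q[:,2]))<.006]
A=np.c_[q[:,:2],np.ones(len(q))];k=np.linalg.lstsq(A,q[:,2],rcond=None)[0];print("plane slopes x,y, z0",k,len(q))
# plate edges
near=(abs(T[...,2]-(T[...,0]*k[0]+T[...,1]*k[1]+k[2]))<.004)&(abs(T[...,1])<.1)&(abs(T[...,0])<.14)
n,l,s,_=cv2.connectedComponentsWithStats(near.astype(np.uint8));g=T[l==1+np.argmax(s[1:,4])]
for nm,ax,sg,rng in(("front",0,-1,[(-.05,-.027),(.027,.05)]),("left",1,1,[(-.075,-.032)]),("right",1,-1,[(-.075,-.032)])):
    o=1-ax;pts=[]
    for a,b in rng:
        for t in np.arange(a,b,.003):
            h=g[abs(g[:,o]-t)<.0015]
            if len(h):i=np.argmax(sg*h[:,ax]);pts.append(h[i,[o,ax]])
    pts=np.array(pts);kk=np.polyfit(pts[:,0],pts[:,1],1);print(nm,"at0 %.4f yaw %.2f"%(kk[1],np.degrees(kk[0])*(1 if ax else -1)),(pts[:,1]-np.polyval(kk,pts[:,0])).std(),len(pts))
m=(T[...,2]>k[2]+.02)&(abs(T[...,0]+.03)<.05)&(abs(T[...,1])<.02)&(T[...,2]<k[2]+.035);m[260:]=0;q=T[m];print("bar",q.min(0),q.max(0),q.mean(0),len(q))
w=[]
for x in np.arange(-.045,-.012,.003):
    h=q[abs(q[:,0]-x)<.0015]
    if len(h):w.append([x,(h[:,1].min()+h[:,1].max())/2])
w=np.array(w);print("bar yaw",np.degrees(np.polyfit(w[:,0],w[:,1],1)[0]),w[:,1].mean())
# box in this view
```

```text
plane slopes x,y, z0 [ 0.0002 -0.0021 -0.0063] 19200
front at0 -0.0843 yaw 0.05 0.0013606689455625395 16
left at0 0.0619 yaw 1.60 0.0007780376556461319 15
right at0 -0.0640 yaw -2.23 0.0009913675433667576 15
bar [-0.0466 -0.02    0.0137] [-0.0063  0.02    0.0281] [-0.026  -0.0007  0.02  ] 3947
bar yaw 0.24800988546664482 -0.0008278528008785296
```

```bash
python3 -m inch '[[1,[-0.1,-0.4,0],[0,0,-0.0025]],[1,[-0.2,-0.7,0],[0,0,-0.0025]],[1,[-0.2,-0.9,0],[0,0,-0.0025]],[1,[-0.2,-0.9,0],[0,0,-0.0025]]]'; python3 -m inch '[[1,[0,-0.4,0],[0,0,0]],[1,[0,-0.8,0],[0,0,0]],[1,[0,-0.85,0.2],[0,0,0]],[1,[0,-0.85,0.4],[0,0,0]],[1,[0,-0.85,0.4],[0,0,0]],[1,[0,-0.85,0.4],[0,0,0]]]';python3 -c "
from h import *
s=sense();print(s['t'],s['tcp_pos'],s['tool_rot'],s['finger_gap'])"
```

```text
t: 6.95
tcp_pos: [0.5104, -0.195, 0.1578]
tool_rot: [-0.007, 1.0, -0.001, 0.0]
force: [-0.3, 0.2, -2.7]
finger_gap: 0.219
t: 7.55
tcp_pos: [0.5105, -0.2764, 0.1177]
tool_rot: [-0.009, 1.0, 0.001, -0.001]
force: [-0.0, -0.2, -3.0]
finger_gap: 0.217
7.55 [ 0.51047282 -0.27641038  0.11773778] [-0.00858773  0.99996209  0.0010056  -0.00102946] 0.21742740421258408
```

```bash
python3 -m inch '[[1,[0.017,-0.028,0.1],[0,0,0]],[1,[0.017,-0.028,0.18],[0,0,0]],[1,[0.017,-0.028,0.18],[0,0,0]],[1,[0.017,-0.028,0.18],[0,0,0]]]';python3 - <<'E'
from h import *
s=sense();print(s['t'],s['tcp_pos'],s['tool_rot'],s['finger_gap'])
for n in('wrist','scene'):
    c=camera_info(n);p,d=snapshot(n);cv2.imwrite(f'pics/{n}5.png',p);np.savez(f'pics/{n}5.npz',d=d,**c)
cv2.imwrite('pics/scene5c.png',cv2.resize(p[110:220,190:320],None,fx=5,fy=5,interpolation=cv2.INTER_CUBIC))
E
```

```text
t: 7.95
tcp_pos: [0.5092, -0.2809, 0.1002]
tool_rot: [-0.008, 1.0, 0.0, -0.0]
force: [0.0, -0.9, -4.3]
finger_gap: 0.219
7.95 [ 0.50920887 -0.28094645  0.10021151] [-7.95052037e-03  9.99968378e-01  1.13836694e-04 -1.42317841e-04] 0.21853666004118857
```

View pics/scene5c.png

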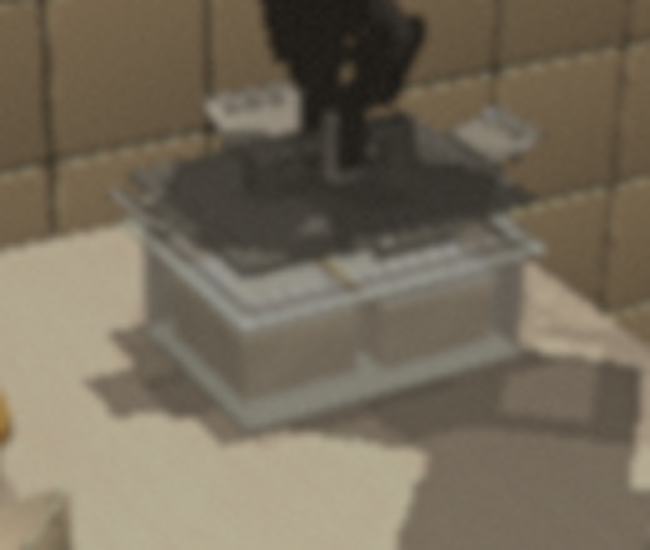

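View pics/wrist5.png

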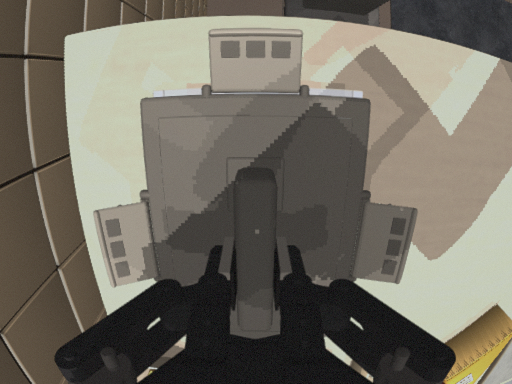

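```bash
python3 -m inch '[[1,[0.004,0.013,0],[0,0,0]],[1,[0.004,0.013,0.03],[0,0,0]],[1,[0.004,0.013,0.06],[0,0,0]],[1,[0.004,0.013,0.09],[0,0,0]],[1,[0.004,0.013,0.09],[0,0,0]]]';python3 -m inch '[[1,[0,0,0.02],[0,0,0]],[1,[0,0,0.04],[0,0,0]],[1,[0,0,0.04],[0,0,0]]]'
```

```text
t: 8.55
tcp_pos: [0.5085, -0.2796, 0.0907]
tool_rot: [-0.008, 1.0, 0.0, -0.001]
force: [-0.5, -0.2, -2.2]
finger_gap: 0.22
t: 8.85
tcp_pos: [0.5087, -0.2797, 0.087]
tool_rot: [-0.008, 1.0, 0.0, -0.0]
force: [0.7, 0.8, -3.2]
finger_gap: 0.22
```

```bash
python3 -m inch '[[1,[0,0,0.01],[0,0,0]],[1,[0,0,0.02],[0,0,0]],[1,[0,0,0.02],[0,0,0]]]';python3 -m inch '[[1,[0,0,0.01],[0,0,0]],[1,[0,0,0.02],[0,0,0]],[1,[0,0,0.02],[0,0,0]]]'
```

```text
t: 9.15
tcp_pos: [0.5089, -0.2799, 0.0863]
tool_rot: [-0.008, 1.0, -0.0, 0.0]
force: [-2.3, 0.9, 4.2]
finger_gap: 0.214
t: 9.45
tcp_pos: [0.5089, -0.28, 0.0862]
tool_rot: [-0.008, 1.0, -0.0, 0.0]
force: [-4.4, 1.4, 16.8]
finger_gap: 0.22
```

Contact comes at TCP z 0.0863. On the counter the lid origin was 14.2 mm below the TCP, so it's now at about 0.072, which is home. I'll release and check.

```bash
python3 -m inch '[[-0.2,[0,0,-0.02],[0,0,0]],[-0.2,[0,0,-0.02],[0,0,0]],[-0.2,[0,0,-0.02],[0,0,0]],[-0.2,[0,0,-0.4],[0,0,0]],[-0.2,[0,0,-0.9],[0,0,0]],[-0.2,[0,0,-0.9],[0,0,0]],[-0.2,[0,0,-0.9],[0,0,0]]]';python3 - <<'E'
from h import *
snapshot('top')
s=sense();print(s['t'],s['tcp_pos'],s['tool_rot'],s['finger_gap'])
for n in('wrist','scene'):
    c=camera_info(n);p,d=snapshot(n);cv2.imwrite(f'pics/{n}6.png',p);np.savez(f'pics/{n}6.npz',d=d,**c)
cv2.imwrite('pics/scene6c.png',cv2.resize(p[110:220,190:320],None,fx=5,fy=5,interpolation=cv2.INTER_CUBIC))
c=dict(np.load("pics/wrist6.npz"));d=cv2.medianBlur(c['d'],3);P=wcloud(c,d)
m=(abs(P[...,0]-.5)<.075)&(abs(P[...,1]+.279)<.055)&(abs(P[...,2]-.078)<.008);q=P[m]
k=np.linalg.lstsq(np.c_[q[:,0]-.508,q[:,1]+.279,np.ones(len(q))],q[:,2],rcond=None)[0];print("plane",k,len(q))
E
```

```text
t: 10.15
tcp_pos: [0.5095, -0.2804, 0.1744]
tool_rot: [-0.008, 1.0, -0.001, 0.001]
force: [-0.3, -0.2, -0.8]
finger_gap: 0.601
10.2 [ 0.50852939 -0.27958436  0.17292737] [-7.85911353e-03  9.99969073e-01  1.81446045e-04 -2.32973625e-04] 0.6027944865586937
plane [ 0.0049584  -0.00163771  0.07992722] 17993
```

View pics/scene6c.png

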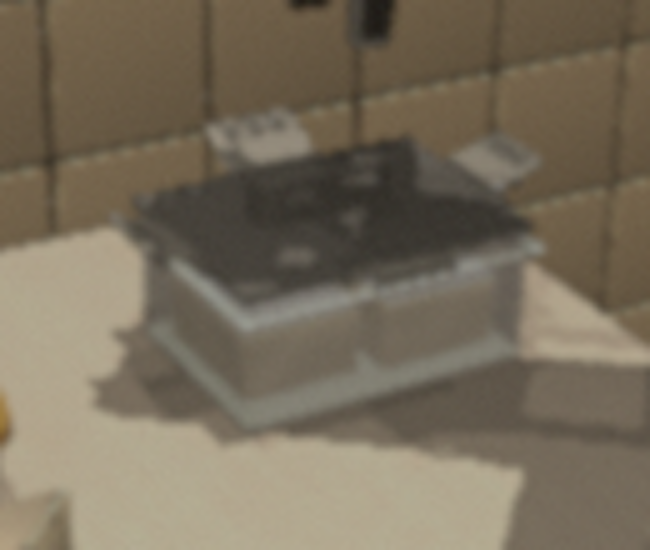

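View pics/wrist6.png

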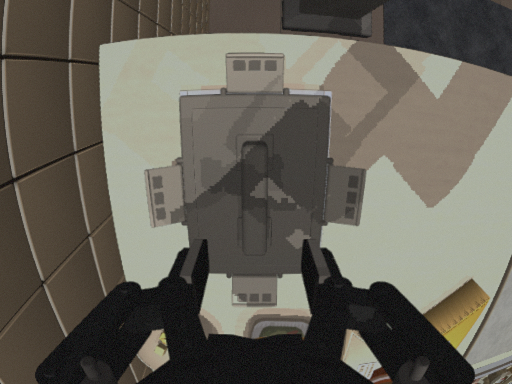

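The lid is seated, level within 0.005 rad, with all four clips raised. I'll measure the clips.

```bash
cat >> h.py <<'E'
def clips(P,cx,cy,yaw,dz=0):
    c,s=np.cos(yaw),np.sin(yaw);L=np.stack([(P[...,0]-cx)*c+(P[...,1]-cy)*s,-(P[...,0]-cx)*s+(P[...,1]-cy)*c,P[...,2]-.072-dz],-1)
    for nm,ax,sg,h,w in(("front",0,-1,.0865,.018),("back",0,1,.0865,.018),("left",1,1,.0645,.022),("right",1,-1,.0645,.022)):
        r=sg*L[...,ax];o=L[...,1-ax]
        m=(abs(o)<w)&(r>h+.007)&(r<h+.034)&(L[...,2]>.0+.004)&(L[...,2]<.05);q=np.c_[r[m]-h,L[m][:,2]-.003]
        if len(q)<15: print(nm,"few",len(q));continue
        k=np.polyfit(q[:,0],q[:,1],1);print(nm,"angle %.2f"%(-np.arctan(k[0])),"rmax %.4f z@max %.4f"%(q[:,0].max(),q[:,1].max()),"mid o %.4f"%o[m].mean(),len(q))
E
python3 - <<'E'
from h import *
c=dict(np.load("pics/wrist6.npz"));d=cv2.medianBlur(c['d'],3);P=wcloud(c,d)
clips(P,.5083,-.2797,.016)
m=(abs(P[...,0]-.5)<.075)&(abs(P[...,1]+.279)<.075)&(abs(P[...,2]-.078)<.005);q=P[m]
for x in (.45,.47,.54,.56):
    h=q[abs(q[:,0]-x)<.002];print(x,h[:,1].min(),h[:,1].max(),(h[:,1].min()+h[:,1].max())/2)
m=(abs(P[...,0]-.5)<.11)&(abs(P[...,1]+.279)<.055)&(abs(P[...,2]-.079)<.004);q=P[m]
for y in (-.32,-.31,-.25,-.24):
    h=q[abs(q[:,1]-y)<.002];print(y,h[:,0].min(),h[:,0].max(),(h[:,0].min()+h[:,0].max())/2)
E
```

```text
front angle -0.30 rmax 0.0279 z@max 0.0157 mid o 0.0000 1339
back angle -0.41 rmax 0.0265 z@max 0.0179 mid o -0.0003 754
left angle -0.37 rmax 0.0270 z@max 0.0177 mid o -0.0007 1148
right angle -0.53 rmax 0.0264 z@max 0.0213 mid o -0.0006 1218
0.45 -0.34233713718039327 -0.22136539538061042 -0.28185126628050183
0.47 -0.3422179892942262 -0.22060084586733664 -0.2814094175807814
0.54 -0.3478218544058195 -0.21594721918798201 -0.28188453679690073
0.56 -0.3408381242853917 -0.21829531561517043 -0.27956671995028104
-0.32 0.42573490606875286 0.592067633373118 0.5089012697209354
-0.31 0.42187143891575396 0.5941448878262046 0.5080081633709792
-0.25 0.4247661420010526 0.5902633947196455 0.507514768360349
-0.24 0.4243652660075867 0.5911050477173756 0.5077351568624812
```

```bash
python3 -m inch '[[1,[0.4,0,0],[0,0,0]],[1,[0.8,0,0],[0,0,0]],[1,[1,0,0],[0,0,0]]]' 40;python3 -m inch '[[1,[0.18,0,0.3],[0,0,0]],[1,[0.18,0,0.6],[0,0,0]],[1,[0.18,0,0.6],[0,0,0]],[1,[0.18,0,0.6],[0,0,0]]]';python3 - <<'E'
from h import *
c=camera_info('wrist');p,d=snapshot('wrist');cv2.imwrite(f'pics/w7.png',p)
s=sense();print(s['t'],s['tcp_pos'],s['tool_rot'],s['finger_gap'])
E
```

```text
t: 10.6
tcp_pos: [0.4051, -0.2793, 0.1713]
tool_rot: [-0.008, 1.0, 0.002, -0.003]
force: [0.0, 0.3, -0.7]
finger_gap: 0.089
t: 11.0
tcp_pos: [0.3905, -0.2813, 0.1124]
tool_rot: [-0.008, 1.0, 0.001, -0.001]
force: [0.2, -0.1, -1.1]
finger_gap: 0.0
11.05 [ 0.3912464  -0.28188558  0.11326746] [-7.96113833e-03  9.99968294e-01  1.49736297e-04 -9.00525220e-05] 0.0017692311622725153
```

View pics/w7.png

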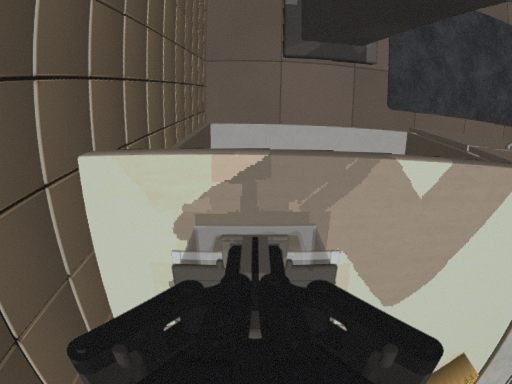

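The closed fingers are at (237–270, 240) over the front clip, which spans (195–312, 228–250). The knuckles look wide, so I'll measure the gripper outline from depth.

Run:
```python
from h import *
np.set_printoptions(precision=3,suppress=True,linewidth=180)
c=camera_info('wrist');p,d=snapshot('wrist');s=sense();P=wcloud(c,cv2.medianBlur(d,3))
T=(P-s['tcp_pos'])@R.from_quat(s['tool_rot']).as_matrix()
m=(T[...,2]<.003)&(T[...,2]>-.12)&(abs(T[...,1])<.09)&(T[...,0]<.03)&(T[...,0]>-.05);m&=p.max(-1)<70;m[:200]=0
q=T[m];print(len(q))
for z in np.arange(-.12,.004,.01):
    h=q[(q[:,2]>=z)&(q[:,2]<z+.01)]
    if len(h):print("%.2f"%z,h.min(0),h.max(0),len(h))
```

```text
32121
-0.11 [ 0.02  -0.019 -0.101] [ 0.021  0.018 -0.1  ] 76
-0.10 [-0.002 -0.061 -0.1  ] [ 0.021  0.06  -0.09 ] 6360
-0.09 [-0.003 -0.063 -0.09 ] [ 0.019  0.061 -0.08 ] 7924
-0.08 [-0.01  -0.057 -0.08 ] [ 0.019  0.056 -0.07 ] 6233
-0.07 [-0.01  -0.049 -0.07 ] [ 0.018  0.048 -0.06 ] 3576
-0.06 [-0.012 -0.041 -0.06 ] [ 0.015  0.04  -0.05 ] 4575
-0.05 [-0.012 -0.033 -0.05 ] [ 0.015  0.033 -0.04 ] 1651
-0.04 [-0.01  -0.014 -0.04 ] [ 0.013  0.013 -0.03 ] 619
-0.03 [ 0.007 -0.014 -0.03 ] [ 0.012  0.013 -0.02 ] 517
-0.02 [ 0.007 -0.014 -0.02 ] [ 0.012  0.013 -0.01 ] 441
-0.01 [ 0.007 -0.013 -0.01 ] [ 0.012  0.012 -0.005] 149
```

Closed tip is ±14 mm (y) by ±12 mm (x), with enough clearance for all four sides. Front clip: go down first, then in.

```bash
python3 -m inch '[[1,[0,0,0.2],[0,0,0]],[1,[0,0,0.35],[0,0,0]],[1,[0,0,0.5],[0,0,0]],[1,[0,0,0.62],[0,0,0]],[1,[0,0,0.62],[0,0,0]]]'; python3 -m inch '[[1,[-0.03,0,0],[0,0,0]],[1,[-0.06,0,0],[0,0,0]],[1,[-0.08,0,0.02],[0,0,0]],[1,[-0.1,0,0.03],[0,0,0]],[1,[-0.1,0,0.03],[0,0,0]]]'
```

```text
t: 11.6
tcp_pos: [0.391, -0.2815, 0.0508]
tool_rot: [-0.008, 1.0, 0.0, -0.0]
force: [-1.0, 0.2, 0.1]
finger_gap: -0.0
t: 12.1
tcp_pos: [0.4016, -0.2818, 0.0485]
tool_rot: [-0.008, 1.0, -0.0, 0.001]
force: [0.2, 0.3, -0.6]
finger_gap: -0.004
```

```bash
python3 -m inch '[[1,[-0.02,0,0.01],[0,0,0]],[1,[-0.03,0,0.02],[0,0,0]],[1,[-0.04,0,0.03],[0,0,0]],[1,[-0.04,0,0.03],[0,0,0]]]';python3 -m inch '[[1,[-0.02,0,0],[0,0,0]],[1,[-0.02,0,0],[0,0,0]]]'
```

```text
t: 12.5
tcp_pos: [0.405, -0.2815, 0.0451]
tool_rot: [-0.008, 1.0, -0.0, 0.0]
force: [0.2, -0.2, 0.1]
finger_gap: -0.001
t: 12.7
tcp_pos: [0.4065, -0.2812, 0.0452]
tool_rot: [-0.008, 1.0, 0.0, -0.001]
force: [-2.2, -0.3, -0.3]
finger_gap: 0.001
```

```bash
python3 -m inch '[[1,[-0.015,0,0],[0,0,0]],[1,[-0.015,0,0],[0,0,0]]]';python3 -m inch '[[1,[-0.015,0,0],[0,0,0]],[1,[-0.015,0,0],[0,0,0]]]'; python3 -m inch '[[1,[-0.015,0,0],[0,0,0]],[1,[-0.015,0,0],[0,0,0]]]'
```

```text
t: 12.9
tcp_pos: [0.4065, -0.281, 0.0452]
tool_rot: [-0.008, 1.0, 0.001, -0.002]
force: [-7.1, -3.1, 0.9]
finger_gap: 0.004
t: 13.1
tcp_pos: [0.4066, -0.2809, 0.0452]
tool_rot: [-0.009, 1.0, 0.001, -0.003]
force: [-11.0, -4.7, 3.7]
finger_gap: -0.002
t: 13.3
tcp_pos: [0.407, -0.2803, 0.0452]
tool_rot: [-0.009, 1.0, 0.002, -0.004]
force: [-14.6, -5.3, 4.6]
finger_gap: 0.004
```

```bash
python3 -m inch '[[1,[0.25,0,0],[0,0,0]],[1,[0.35,0,-0.3],[0,0,0]],[1,[0.3,0,-0.8],[0,0,0]],[1,[0,0,-1],[0,0,0]],[1,[0,0,-1],[0,0,0]],[1,[0,0,-1],[0,0,0]]]';python3 - <<'E'
from h import *
c=camera_info('wrist');p,d=snapshot('wrist');cv2.imwrite(f'pics/w8.png',p)
p2,_=snapshot('scene');cv2.imwrite('pics/scene8c.png',cv2.resize(p2[110:220,190:320],None,fx=5,fy=5,interpolation=cv2.INTER_CUBIC))
clips(wcloud(c,cv2.medianBlur(d,3)),.508,-.2805,.016)
s=sense();print(s['t'],s['tcp_pos'],s['tool_rot'],s['finger_gap'])
E
```

```text
t: 13.9
tcp_pos: [0.4119, -0.2814, 0.1459]
tool_rot: [-0.008, 1.0, -0.001, 0.001]
force: [-0.5, 0.8, -0.8]
finger_gap: -0.003
front few 0
back few 0
left angle -0.43 rmax 0.0282 z@max 0.0187 mid o -0.0141 144
right angle -0.57 rmax 0.0247 z@max 0.0215 mid o -0.0067 102
14.0 [ 0.41028829 -0.28033273  0.14439746] [-7.91924928e-03  9.99967577e-01  1.07690382e-03 -9.85353885e-04] 0.005764507990861508
```

View pics/w8.png

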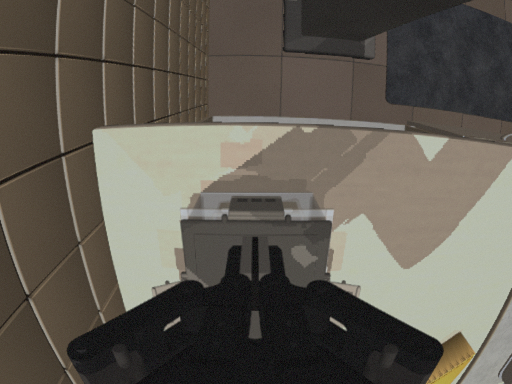

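View pics/scene8c.png

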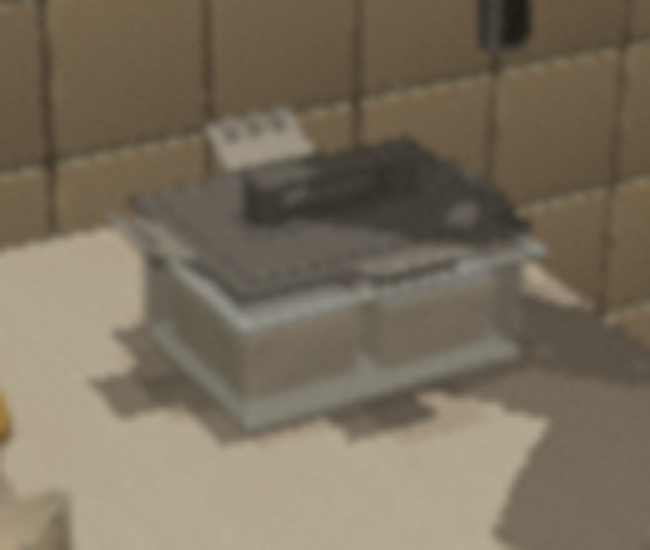

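The front clip now shows at (257,208) against the front wall. I'll measure its angle from depth.

```bash
cat >> h.py <<'E'
def shut(P,cx,cy,yaw,which):
    c,s=np.cos(yaw),np.sin(yaw);L=np.stack([(P[...,0]-cx)*c+(P[...,1]-cy)*s,-(P[...,0]-cx)*s+(P[...,1]-cy)*c,P[...,2]-.075],-1)
    for nm,ax,sg,h,w in(("front",0,-1,.0865,.018),("back",0,1,.0865,.018),("left",1,1,.0645,.022),("right",1,-1,.0645,.022)):
        if nm not in which: continue
        r=sg*L[...,ax]-h;o=L[...,1-ax]
        m=(abs(o)<w)&(r>-.005)&(r<.035)&(L[...,2]>-.03)&(L[...,2]<.03)
        q=np.c_[r[m],L[m][:,2]]
        for z in np.arange(-.032,.03,.004):
            k=q[abs(q[:,1]-z)<.002,0]
            if len(k)>3:print(nm,"z %.3f r med %.4f max %.4f n %d"%(z,np.median(k),k.max(),len(k)))
E
python3 - <<'E'
from h import *
c=camera_info('wrist');p,d=snapshot('wrist')
P=wcloud(c,cv2.medianBlur(d,3))
shut(P,.508,-.2805,.016,["front"])
cv2.imwrite('pics/w9.png',cv2.resize(p[170:260,170:345],None,fx=4.5,fy=4.5,interpolation=cv2.INTER_CUBIC))
E
```

```text
front z -0.028 r med 0.0049 max 0.0054 n 79
front z -0.024 r med 0.0043 max 0.0053 n 66
front z -0.020 r med 0.0046 max 0.0050 n 76
front z -0.016 r med 0.0042 max 0.0049 n 117
front z -0.012 r med 0.0040 max 0.0044 n 75
front z -0.008 r med 0.0039 max 0.0046 n 93
front z -0.004 r med 0.0038 max 0.0044 n 92
front z 0.000 r med 0.0032 max 0.0042 n 205
front z 0.004 r med -0.0011 max 0.0032 n 362
```

View pics/w9.png

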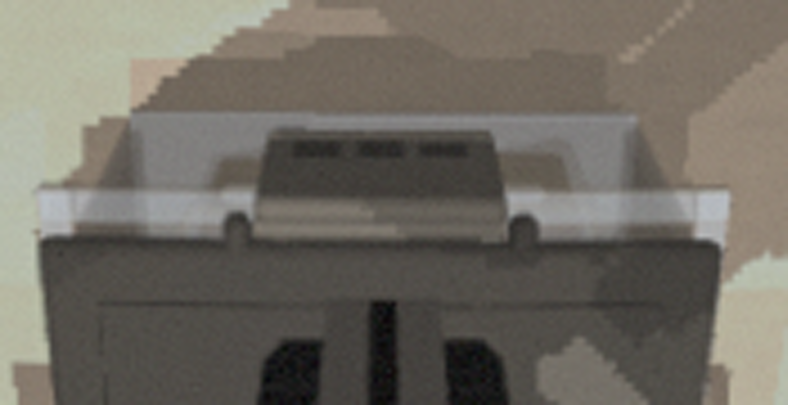

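The front clip's face hangs vertical (r ≈ 4–5 mm over its full height), so it's shut. Right clip next.

```bash
python3 -m inch '[[1,[-0.3,-0.3,0],[0,0,0]],[1,[-0.6,-0.6,0],[0,0,0]],[1,[-0.98,-0.99,0],[0,0,0]],[1,[-0.98,-0.99,0],[0,0,0]],[1,[-0.98,-0.99,0],[0,0,0]]]';python3 -c "
from h import *
snapshot('wrist');s=sense();print(s['tcp_pos'],s['tool_rot'])"
```

```text
t: 14.55
tcp_pos: [0.5104, -0.3791, 0.1433]
tool_rot: [-0.007, 1.0, 0.001, -0.001]
force: [-0.7, -0.2, -0.5]
finger_gap: 0.002
[ 0.50932787 -0.37767104  0.14334445] [-0.00759366  0.99996799  0.00186484 -0.00169448]
```

Now down to z≈0.050, then in.

```bash
python3 -m inch '[[1,[0,0,0.35],[0,0,0]],[1,[0,0,0.5],[0,0,0]],[1,[0,0,0.65],[0,0,0]],[1,[0,0,0.8],[0,0,0]],[1,[0,0,0.93],[0,0,0]],[1,[0,0,0.93],[0,0,0]]]'; python3 -m inch '[[1,[0,0.03,0],[0,0,0]],[1,[0,0.06,0],[0,0,0]],[1,[0,0.08,0.01],[0,0,0]],[1,[0,0.11,0.03],[0,0,0]],[1,[0,0.11,0.03],[0,0,0]]]'; python3 -m inch '[[1,[0,0.02,0],[0,0,0]],[1,[0,0.03,0],[0,0,0]],[1,[0,0.03,0],[0,0,0]]]'
```

```text
t: 15.2
tcp_pos: [0.5097, -0.3771, 0.0502]
tool_rot: [-0.008, 1.0, 0.002, -0.001]
force: [-0.1, 0.7, 0.3]
finger_gap: -0.001
t: 15.7
tcp_pos: [0.5113, -0.3679, 0.0498]
tool_rot: [-0.008, 1.0, -0.001, 0.001]
force: [0.4, -0.7, 0.1]
finger_gap: -0.003
t: 16.0
tcp_pos: [0.5113, -0.3671, 0.0496]
tool_rot: [-0.008, 1.0, -0.002, 0.001]
force: [-1.0, -5.9, -1.6]
finger_gap: -0.004
```

```bash
python3 -m inch '[[1,[0,0.02,0.01],[0,0,0]],[1,[0,0.02,0.02],[0,0,0]]]'; python3 -m inch '[[1,[0,0.02,0.0],[0,0,0]],[1,[0,0.02,0.0],[0,0,0]]]';python3 -m inch '[[1,[0,0.02,0],[0,0,0]],[1,[0,0.02,0],[0,0,0]]]'
```

```text
t: 16.2
tcp_pos: [0.511, -0.3636, 0.0474]
tool_rot: [-0.008, 1.0, -0.001, 0.001]
force: [0.6, 0.0, 1.2]
finger_gap: 0.002
t: 16.4
tcp_pos: [0.5105, -0.3614, 0.0474]
tool_rot: [-0.008, 1.0, -0.001, -0.0]
force: [-0.5, -4.5, -1.4]
finger_gap: -0.002
t: 16.6
tcp_pos: [0.5106, -0.3614, 0.0477]
tool_rot: [-0.008, 1.0, -0.002, 0.0]
force: [-1.5, -8.1, -1.5]
finger_gap: 0.002
```

```bash
python3 -m inch '[[1,[0,0.015,0],[0,0,0]],[1,[0,0.015,0],[0,0,0]],[1,[0,-0.2,0],[0,0,0]],[1,[0,-0.25,-0.1],[0,0,0]],[1,[0,-0.25,-0.5],[0,0,0]],[1,[0,-0.2,-0.95],[0,0,0]],[1,[0,-0.2,-0.95],[0,0,0]]]'; python3 -m inch '[[1,[0,0.5,0],[0,0,0]],[1,[0,1,0],[0,0,0]],[1,[0,1,0],[0,0,0]]]';python3 -m inch '[[1,[0,0.5,0],[0,0,0]],[1,[0,0.95,0],[0,0,0]],[1,[0,0.95,0],[0,0,0]],[1,[0,0.95,0],[0,0,0]]]';python3 -c "
from h import *
snapshot('wrist');s=sense();print(s['tcp_pos'],s['tool_rot'])"
```

```text
t: 17.3
tcp_pos: [0.5139, -0.3799, 0.1491]
tool_rot: [-0.008, 1.0, -0.003, 0.004]
force: [1.0, -0.5, -0.0]
finger_gap: -0.001
t: 17.6
tcp_pos: [0.5064, -0.2701, 0.1418]
tool_rot: [-0.01, 1.0, 0.004, -0.003]
force: [0.1, 0.3, 0.2]
finger_gap: -0.002
t: 18.0
tcp_pos: [0.5077, -0.1825, 0.1425]
tool_rot: [-0.009, 1.0, 0.0, -0.0]
force: [0.2, -0.9, -1.0]
finger_gap: 0.002
[ 0.50826625 -0.18390207  0.14258462] [-8.34637839e-03  9.99965078e-01 -2.67145038e-04  3.31948541e-04]
```

```bash
python3 -m inch '[[1,[0.01,0.01,0.35],[0,0,0]],[1,[0.01,0.01,0.5],[0,0,0]],[1,[0.01,0.01,0.65],[0,0,0]],[1,[0.01,0.01,0.8],[0,0,0]],[1,[0.01,0.01,0.93],[0,0,0]],[1,[0.01,0.01,0.93],[0,0,0]]]'; python3 -m inch '[[1,[0,-0.03,0],[0,0,0]],[1,[0,-0.06,0],[0,0,0]],[1,[0,-0.08,0.01],[0,0,0]],[1,[0,-0.11,0.03],[0,0,0]],[1,[0,-0.11,0.03],[0,0,0]]]'; python3 -m inch '[[1,[0,-0.02,0],[0,0,0]],[1,[0,-0.03,0],[0,0,0]],[1,[0,-0.03,0],[0,0,0]]]';python3 -m inch '[[1,[0,-0.02,0.01],[0,0,0]],[1,[0,-0.02,0.01],[0,0,0]]]'
```

```text
t: 18.65
tcp_pos: [0.506, -0.1836, 0.0477]
tool_rot: [-0.007, 1.0, 0.001, -0.001]
force: [-0.2, -1.0, -0.6]
finger_gap: 0.002
t: 19.15
tcp_pos: [0.5072, -0.1945, 0.0466]
tool_rot: [-0.008, 1.0, -0.001, 0.0]
force: [0.6, 1.3, -0.2]
finger_gap: -0.0
t: 19.45
tcp_pos: [0.5069, -0.1954, 0.0466]
tool_rot: [-0.008, 1.0, 0.001, -0.0]
force: [1.4, 6.7, 2.9]
finger_gap: 0.003
t: 19.65
tcp_pos: [0.5068, -0.1955, 0.0462]
tool_rot: [-0.007, 1.0, 0.002, -0.0]
force: [2.0, 13.5, 9.7]
finger_gap: 0.005
```

Left stopped at 13 N at r≈6.5 mm, which isn't clearly a click. I'll back off and look.

```bash
python3 -m inch '[[1,[0,0.2,0],[0,0,0]],[1,[0,0.3,0],[0,0,0]],[1,[0,0.3,-0.5],[0,0,0]],[1,[0.3,0.5,-1],[0,0,0]],[1,[0.6,0.7,-1],[0,0,0]],[1,[0.6,0.7,-1],[0,0,0]],[1,[0.6,0.7,-1],[0,0,0]]]';python3 - <<'E'
from h import *
snapshot('wrist')
c=camera_info('wrist');p,d=snapshot('wrist');cv2.imwrite('pics/w10.png',p)
p2,_=snapshot('scene');cv2.imwrite('pics/scene10c.png',cv2.resize(p2[110:220,190:320],None,fx=5,fy=5,interpolation=cv2.INTER_CUBIC))
P=wcloud(c,cv2.medianBlur(d,3))
shut(P,.508,-.2805,.016,["left","right","front"])
s=sense();print(s['t'],s['tcp_pos'],s['tool_rot'])
E
```

```text
t: 20.35
tcp_pos: [0.4456, -0.1298, 0.1459]
tool_rot: [-0.008, 1.0, -0.001, 0.0]
force: [-0.7, -0.3, 1.0]
finger_gap: -0.001
front z -0.028 r med 0.0050 max 0.0057 n 55
front z -0.024 r med 0.0047 max 0.0051 n 12
front z -0.020 r med 0.0048 max 0.0053 n 37
front z -0.016 r med 0.0045 max 0.0052 n 55
front z -0.012 r med 0.0042 max 0.0046 n 40
front z -0.008 r med 0.0041 max 0.0045 n 33
front z -0.004 r med 0.0040 max 0.0046 n 30
front z 0.000 r med 0.0031 max 0.0045 n 151
front z 0.004 r med -0.0008 max 0.0028 n 243
left z -0.028 r med 0.0058 max 0.0067 n 70
left z -0.024 r med 0.0056 max 0.0065 n 35
left z -0.020 r med 0.0060 max 0.0068 n 53
left z -0.016 r med 0.0058 max 0.0066 n 65
left z -0.012 r med 0.0059 max 0.0063 n 61
left z -0.008 r med 0.0059 max 0.0064 n 55
left z -0.004 r med 0.0059 max 0.0066 n 54
left z 0.000 r med 0.0051 max 0.0067 n 200
left z 0.004 r med -0.0000 max 0.0054 n 379
right z 0.000 r med 0.0033 max 0.0052 n 29
right z 0.004 r med -0.0017 max 0.0025 n 146
20.5 [ 0.44714161 -0.13083393  0.14514492] [-7.77632413e-03  9.99969471e-01 -4.96004609e-04  5.83256801e-04]
```

View pics/w10.png

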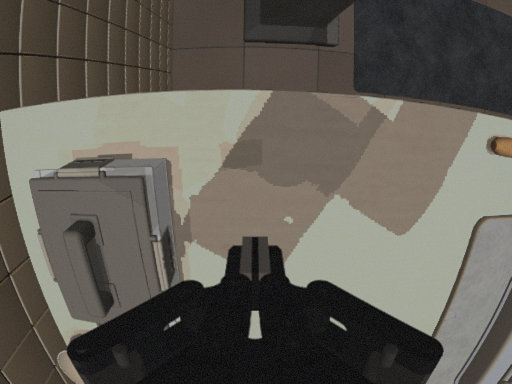

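View pics/scene10c.png

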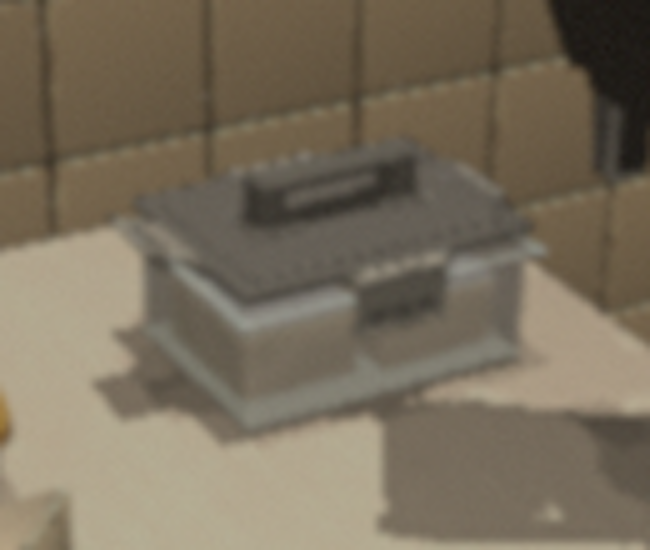

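Left is vertical at r≈5.8 mm from top to bottom, and the scene view shows it hanging flat at (400,290), so it's shut. Back clip next.

```bash
python3 -m inch '[[1,[-0.4,-0.35,0],[0,0,0]],[1,[-0.88,-0.75,0],[0,0,0]],[1,[-0.88,-0.75,0],[0,0,0]]]';python3 -m inch '[[1,[-0.4,-0.35,0],[0,0,0]],[1,[-0.88,-0.75,0],[0,0,0]],[1,[-0.88,-0.75,0],[0,0,0]],[1,[-0.88,-0.75,0],[0,0,0]],[1,[-0.88,-0.75,0],[0,0,0]]]';python3 -c "
from h import *
p,d=snapshot('top');cv2.imwrite('pics/top11.png',p);s=sense();print(s['tcp_pos'],s['tool_rot'])"
```

```text
t: 20.8
tcp_pos: [0.5408, -0.2085, 0.1453]
tool_rot: [-0.007, 1.0, -0.002, 0.003]
force: [1.2, 0.1, -0.2]
finger_gap: 0.0
t: 21.3
tcp_pos: [0.6234, -0.2766, 0.1437]
tool_rot: [-0.008, 1.0, 0.001, -0.001]
force: [0.2, -0.6, -0.2]
finger_gap: -0.001
[ 0.6229115 -0.2760001  0.1440406] [-0.00789402  0.99996711  0.00103965 -0.00154075]
```

View pics/top11.png

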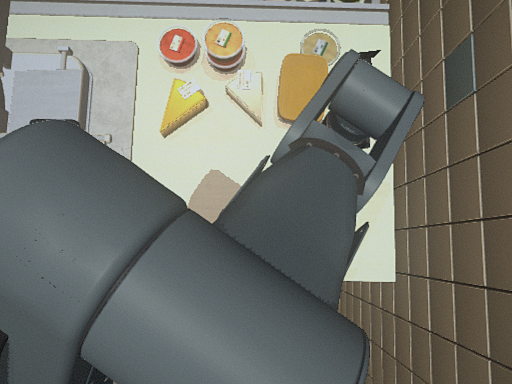

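The top view shows the arm clear of the wedges. I'll go down and in on the back clip.

```bash
python3 -m inch '[[1,[-0.02,-0.02,0.35],[0,0,0]],[1,[-0.02,-0.02,0.5],[0,0,0]],[1,[-0.02,-0.02,0.65],[0,0,0]],[1,[-0.02,-0.02,0.8],[0,0,0]],[1,[-0.02,-0.02,0.94],[0,0,0]],[1,[-0.02,-0.02,0.94],[0,0,0]]]'; python3 -m inch '[[1,[0.03,0,0],[0,0,0]],[1,[0.06,0,0],[0,0,0]],[1,[0.09,0,0.01],[0,0,0]],[1,[0.11,0,0.02],[0,0,0]],[1,[0.11,0,0.02],[0,0,0]]]'; python3 -m inch '[[1,[0.02,0,0],[0,0,0]],[1,[0.03,0,0],[0,0,0]],[1,[0.03,0,0],[0,0,0]]]'
```

```text
t: 21.95
tcp_pos: [0.6249, -0.278, 0.0489]
tool_rot: [-0.008, 1.0, 0.001, -0.002]
force: [0.5, 1.1, 0.1]
finger_gap: -0.002
t: 22.45
tcp_pos: [0.6157, -0.2796, 0.0498]
tool_rot: [-0.008, 1.0, -0.001, 0.001]
force: [2.3, 0.8, -0.9]
finger_gap: 0.001
t: 22.75
tcp_pos: [0.6121, -0.2793, 0.0494]
tool_rot: [-0.008, 1.0, -0.0, -0.0]
force: [1.5, -0.1, -0.1]
finger_gap: -0.001
```

```bash
python3 -m inch '[[1,[0.02,0,0.02],[0,0,0]],[1,[0.02,0,0.02],[0,0,0]]]'; python3 -m inch '[[1,[0.02,0,0],[0,0,0]],[1,[0.02,0,0],[0,0,0]]]'; python3 -m inch '[[1,[0.02,0,0],[0,0,0]],[1,[0.02,0,0],[0,0,0]]]'
```

```text
t: 22.95
tcp_pos: [0.612, -0.2798, 0.0483]
tool_rot: [-0.008, 1.0, -0.001, 0.002]
force: [4.5, 0.5, 1.2]
finger_gap: 0.001
t: 23.15
tcp_pos: [0.6115, -0.28, 0.0485]
tool_rot: [-0.008, 1.0, -0.001, 0.004]
force: [7.9, 1.3, 1.9]
finger_gap: -0.002
t: 23.35
tcp_pos: [0.6112, -0.2803, 0.0487]
tool_rot: [-0.007, 1.0, -0.002, 0.005]
force: [11.5, 1.2, -0.4]
finger_gap: 0.0
```

```bash
python3 -m inch '[[1,[-0.2,0,0],[0,0,0]],[1,[-0.25,0,-0.1],[0,0,0]],[1,[-0.25,0,-0.5],[0,0,0]],[1,[-0.2,0,-0.95],[0,0,0]],[1,[-0.2,0,-0.95],[0,0,0]]]';python3 -m inch '[[1,[0.1,-0.5,-0.2],[0,0,0]],[1,[0.2,-0.95,-0.4],[0,0,0]],[1,[0.3,-1,-0.4],[0,0,0]],[1,[0.3,-1,-0.4],[0,0,0]],[1,[0.3,-1,-0.4],[0,0,0]]]';python3 - <<'E'
from h import *
snapshot('wrist')
c=camera_info('wrist');p,d=snapshot('wrist');cv2.imwrite('pics/w12.png',p)
p2,d2=snapshot('scene');cv2.imwrite('pics/scene12c.png',cv2.resize(p2[110:220,190:320],None,fx=5,fy=5,interpolation=cv2.INTER_CUBIC))
P=wcloud(c,cv2.medianBlur(d,3))
shut(P,.508,-.2795,.016,["right"])
print("scene");shut(cloud("scene",d2),.508,-.2795,.016,["back","left"])
s=sense();print(s['t'],s['tcp_pos'],s['tool_rot'])
E
```

```text
t: 23.85
tcp_pos: [0.6285, -0.2812, 0.1495]
tool_rot: [-0.008, 1.0, -0.003, 0.004]
force: [-0.2, -0.5, 0.7]
finger_gap: 0.002
t: 24.35
tcp_pos: [0.5965, -0.3779, 0.1811]
tool_rot: [-0.008, 1.0, 0.002, -0.001]
force: [-0.4, 0.1, -0.4]
finger_gap: 0.0
right z -0.028 r med 0.0054 max 0.0058 n 46
right z -0.024 r med 0.0050 max 0.0055 n 15
right z -0.020 r med 0.0054 max 0.0057 n 15
right z -0.016 r med 0.0052 max 0.0058 n 39
right z -0.012 r med 0.0054 max 0.0057 n 13
right z -0.008 r med 0.0053 max 0.0057 n 22
right z -0.004 r med 0.0056 max 0.0058 n 14
right z 0.000 r med 0.0039 max 0.0061 n 248
right z 0.004 r med -0.0003 max 0.0055 n 472
scene
back z -0.028 r med 0.0065 max 0.0076 n 12
back z -0.024 r med 0.0061 max 0.0070 n 12
back z -0.020 r med 0.0059 max 0.0075 n 10
back z -0.016 r med 0.0061 max 0.0067 n 6
back z -0.012 r med 0.0059 max 0.0079 n 14
back z -0.008 r med 0.0056 max 0.0074 n 9
back z -0.004 r med 0.0064 max 0.0072 n 11
back z 0.000 r med 0.0025 max 0.0080 n 29
back z 0.004 r med 0.0008 max 0.0038 n 10
left z -0.028 r med 0.0053 max 0.0083 n 23
left z -0.024 r med 0.0055 max 0.0082 n 20
left z -0.020 r med 0.0056 max 0.0073 n 24
left z -0.016 r med 0.0056 max 0.0081 n 21
left z -0.012 r med 0.0059 max 0.0089 n 19
left z -0.008 r med 0.0053 max 0.0091 n 24
left z -0.004 r med 0.0061 max 0.0078 n 21
left z 0.000 r med 0.0020 max 0.0070 n 50
left z 0.004 r med -0.0023 max 0.0054 n 10
24.5 [ 0.59778699 -0.37720043  0.18114775] [-0.00874509  0.99996056  0.00114652 -0.00104463]
```

View pics/w12.png

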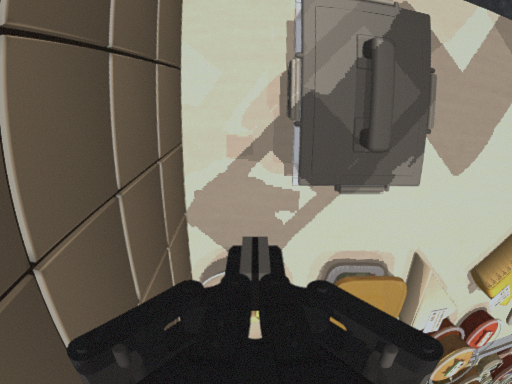

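View pics/scene12c.png

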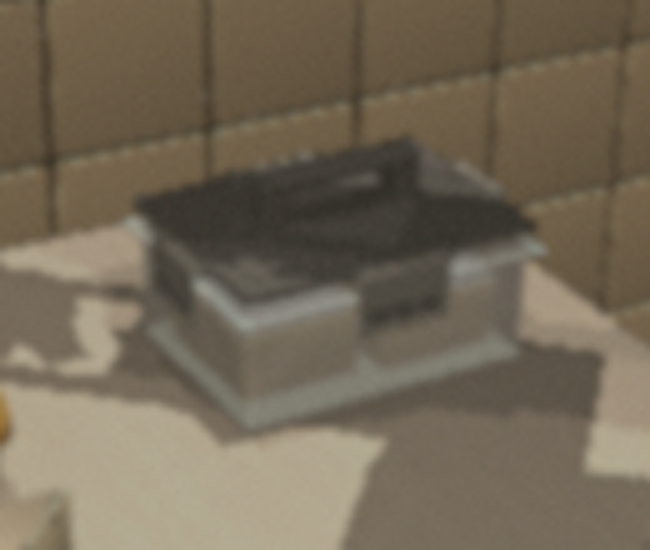

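The wrist view shows the right clip flat along the wall at (294,90). The scene view shows the back clip (170,280) and the left clip (400,290) flat. I'll check the lid level once more and the wedge positions.

Run:
```python
from h import *
c=camera_info('wrist');p,d=snapshot('wrist');P=wcloud(c,cv2.medianBlur(d,3))
m=(abs(P[...,0]-.508)<.07)&(abs(P[...,1]+.28)<.05)&(abs(P[...,1]+.28)>.02)&(abs(P[...,2]-.078)<.006);q=P[m]
print("plane",np.linalg.lstsq(np.c_[q[:,0]-.508,q[:,1]+.28,np.ones(len(q))],q[:,2],rcond=None)[0],len(q))
h=(abs(P[...,0]-.53)<.05)&(abs(P[...,1]+.41)<.03)&(abs(P[...,2])<.01);print("counter z",np.median(P[h][:,2]))
p,d=snapshot('top');P=cloud("top",cv2.medianBlur(d,3));b=cv2.imread("pics/top0.png")
cv2.imwrite('pics/top13.png',p)
def big(m):
    n,l,s,c=cv2.connectedComponentsWithStats(m.astype(np.uint8));i=1+np.argmax(s[1:,4]);return l==i
for nm,r in (("wedge y",(.6,.9,-.02,.12)),("wedge w",(.6,.9,-.18,-.04))):
    w=big((P[...,0]>r[0])&(P[...,0]<r[1])&(P[...,1]>r[2])&(P[...,1]<r[3])&(P[...,2]>.02)&(P[...,2]<.12));print(nm,P[w].min(0),P[w].max(0))
sign_off()
```

```text
plane [0.00014752 0.00073585 0.07994517] 9708
counter z 0.0007605864089456071
wedge y [ 0.67848716 -0.0199998   0.0200177 ] [0.80037823 0.08067774 0.06229918]
wedge w [ 0.71072791 -0.14764523  0.02011358] [ 0.82868494 -0.06210128  0.05409662]
the job is handed in; nothing more can be done
```

The lid is on the clear box and all four side clips are down. I handed the job in at about 24.6 s of the 61 s allowed. It returned no verdict.

- **Lid:** it is level to under 0.001 rad. When I set it down, contact came at a lid height of about 0.072 m, which is rim height.
- **Height disagreement:** the last camera depth check put the lid's top face at 79.9 mm, where 78 mm is expected. The counter itself read 0.8 mm high in that check, so about 1.1 mm is left unexplained. I put that down to camera error, and it is within the 2 mm limit.
- **Clips:** all four outer faces measured vertical, 4–6 mm out from their hinge lines, which is about 1.52–1.57 rad. Each one met its hard stop. I felt a clear click only on the right clip; I judged the other three shut from reaching the stop and from their measured faces. The front clip was last measured before I worked the back clip.
- **Box:** the clip contact positions and the clip measurements put it within a few millimetres of its starting place.
- **Wedges:** both measured within about 1 mm of their starting extents.
- **Robot:** the gripper was closed and clear of everything at hand-in.

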